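# Pry a tight die set open and block it

### The job

The upper shoe of the two-post die set is tight on its guide posts. Stand the fulcrum block on the bench in front of the die set, lever the shoe's front edge up with the pry bar over the fulcrum, and then slide the drilled packing block, lying flat, well under the shoe so that the set cannot close. Finally draw the pry bar out and lay it flat on the bench clear of the die set; raise the shoe only with the bar, never with the gripper, and leave the dial stand, ring gauge, gauge case and vee block undisturbed.

Things in the scene. Friction and masses are not known exactly. Their poses are not given: they have to be found in the camera images.
- die_set: Two-post die set bolted down. Origin on the bench; own x to the back, y along the width, front faces -x. Lower shoe: grey plate, own x -80 to +105, y -100 to +100 mm, top 30 mm up. In the gap over it a die block (x -25 to +35, y -30 to +30 mm) and two 20 mm guide posts (x +35, y +-62 mm, 155 mm high, 32 mm collars); the rest of the gap is empty, open at front and sides.
- upper_shoe (a joint): Rise of the upper shoe on its posts, m: 0 = shut, gap 18 mm; limit 0.035. About 50 N upward moves it, it rises level and stays at the height it is left at. Heavy grey plate (2.2 kg) over the die set's own x -70 to +60, y -85 to +85 mm, 25 mm thick, underside 48 mm above the bench when shut; on top a 38 mm shank 45 mm high (middle) and 36 mm bushings 22 mm high at the posts.
- pry_edge (a point): Middle of the lower front edge of the upper shoe; it rises with the shoe. Axes as the die set's.
- pry_bar: Straight flat steel pry bar, 200 x 22 x 10 mm, 0.3 kg, with a small dark dot near its handle end. Origin at the middle of its length, on the underside; own x along the bar towards the chisel end, z up through the thickness. The last 35 mm (own x +65 to +100) are flat on top and tapered from below to about 5 mm. It starts lying flat.
- fulcrum: Fulcrum block: a grey block 44 mm (own x) by 60 mm (own y), 35 mm high, with a half-round steel ridge of 12 mm radius along its top (along own y); top of the ridge 47 mm above its underside, 0.75 kg. Origin at the centre of its underside, z up.
- packing_block: Plain steel packing block with drilled holes, 75 (own x) x 50 (own y) x 25 mm high (own z), 0.7 kg. Origin at the centre of its underside.
- dial_stand: Bystander: a dial gauge on a stand, base 58 x 50 x 55 mm, column to 215 mm high, and an arm 165 mm up that reaches 105 mm along own -x, the dial's plunger down to 104 mm. Origin under the base's centre, z up. It stands beside the die set on one side.
- ring_gauge: Bystander: a plain round steel gauge, 80 mm diameter, 22 mm high, lying beside the die set on the other side. Origin at the centre of its underside.
- gauge_case: Bystander: a flat black case 110 (own x) x 60 (own y) x 28 mm high. Origin at the centre of its underside.
- vee_block: Bystander: a grey block 70 (own x) x 50 x 42 mm high with a V groove along own x in its top. Origin at the centre of its underside.
Things that resemble listed ones, but are neither listed nor needed, are in the scene too. Several things have the shape of the pry_bar; the one meant has the colours described above. Leave any turquoise look-alike of the packing_block alone.

How it is judged:
By the outcome, as a careful person would: the job done as asked, in the order asked, and still so for the second after the job is handed in, with the robot touching nothing.
It also fails if it takes over 72 s, if anything falls off the work surface, if the arm or the gripper's body presses on something with over 40 N, if the wrist force passes 120 N, or if a joint passes its speed limit or range.

### The arm

A 6-joint arm with a two-finger parallel gripper is mounted at the origin on the work surface. World frame = base frame: x ahead of the robot, y to its left, z up, the work surface at z = 0. Lengths are in m, angles in degrees, forces in N, time in s.
With the tool pointing down it reaches from about 0.375 to 0.925 m from the base axis. Payload 5.7 kg.
Tool frame: the origin (TCP) lies midway between the tips of the shut fingers; the grasp point (between the pads) lies r.tcp_to_grasp behind it (r.tcp_to_grasp is the distance from the TCP to the grasp point, in m); y points along the fingers, x is the direction in which the jaws open and shut, and the axes are right-handed (so a half turn about y gives the same grasp; the last joint's range is limited). The gripper opens to 85 mm and grips with 20 to 120 N. Pads are 22 mm wide; open, the fingers measure 114 mm over their backs; the gripper's body (76 mm by 85 mm) begins 54 mm behind the grasp point. The pads swing forward as they close: fully open they stand 13 mm farther back than shut.
Start: joints at [64.051, 20.558, 86.54, -0, 72.909, -6.595], TCP at [0.199, 0.566, 0.231] pointing down, gripper open.
Joint ranges: [-170.27, 170.27], [-57.76, 135], [12.27, 136.19], [-55.21, 235.2], [11.17, 155.16], [-170.74, 170.74]. Speed limits (degrees/s): [136.94, 136.94, 180, 180, 180, 180].

### API

Orientations are given as [roll, pitch, yaw] about the fixed x, y, z axes, in that order (R = Rz(yaw) Ry(pitch) Rx(roll)).
In Python, from workcell import r gives the robot as it stands.
- The arm moves only by the shell command python3 -m inch 'ROWS' [FORCE]. ROWS is JSON, a list of rows, each a list of 7 numbers: the closure, from 0 (fully open) to 1 (shut), then the shift along the tool's x, y, z in m, then the turn, a rotation vector about the tool's x, y, z in rad. In form: [[gripper, tx, ty, tz, ax, ay, az], ...]. A call has 1 to 10 rows; each row shifts and turns the commanded pose from where the row before left it, along the tool's axes as they then stand; what a row does not reach is not made up. A row lasts 1/12 s, in which the tool goes at most 41.7 mm and 7.16 degrees, less where a joint would pass 70% of its speed; a pose out of reach is approached as far as the arm can. A call is refused whole if a number of a shift passes 0.0417 or a number of a turn 0.125, either way. A call with a gripper value outside its range is refused whole. The fingers move at their own pace and stop on an object; FORCE is the grip in N (left out, the last holds). Time passes only in rows, so rows that do not move let the fingers close. It gives the time, the measured TCP pose, the force and the opening at its end, in the units of the state.
- r.get_state(): the state, without advancing time (a new reading comes with each control period).
- r.capture(name): name is "side" or "top" or "wrist"; returns a dict with "image" (400x640x3 uint8, blue, green, red), "K" (3x3 intrinsics, pixels), "extrinsics" (4x4, takes a point from world to camera coordinates). Camera axes: x right, y down, z forward; pixel columns grow to the right and rows downward; lengths in m; the calibration is good to about 2 mm. The wrist camera is an equidistant fisheye: a pixel r from the principal point sees the ray r / f radians off the axis. A picture is of the moment at which its call begins. There is no depth.
- r.job_done(): hands the job in, once; it reports no verdict.
The state is a dict: "t": time; "q": joint angles; "dq": joint speeds; "joint_efforts": joint torques, N m; "tool_pos": TCP position; "ee_rot": TCP orientation; "contact_force": force on the tool from outside, world axes, zero at the start; "moment": the same for the moment, N m; "grip_width": opening from 0.0 (shut) to 1.0 (fully open).
Only numpy, scipy, OpenCV 4.12 (cv2) and the standard library are available. Lean on these libraries where they do the work, as an engineer would, in place of code of your own. Each camera call takes 0.05 s, during which the arm holds its last target.

## Working session

There is one attempt and no reset: what is moved stays moved. The work goes in short steps, Python scripts to look and compute and a shell command to move; the robot and the scene stay as the last step left them, time stands still between calls to the robot, and variables do not carry over. Pictures are saved under pics/ and viewed, and the job is handed in when it is done.

```bash
ls; mkdir -p pics
cat > h.py <<'E'
from workcell import r
import numpy as np, cv2, json
E
python3 - <<'E'
from h import *
s=r.get_state(); print({k:np.round(v,3).tolist() for k,v in s.items()}, r.tcp_to_grasp)
for n in ("top","side","wrist"):
    c=r.capture(n); cv2.imwrite(f"pics/{n}0.png",c["image"]); np.savez(f"pics/{n}0.npz",**c)
    print(n,np.round(c["K"],1).tolist(),np.round(c["extrinsics"],3).tolist())
E
```

```text
pics
{'t': 0.0, 'q': [64.053, 20.598, 86.599, -0.0, 72.907, -6.596], 'dq': [0.063, -0.037, 0.081, -0.073, -0.014, 0.066], 'joint_efforts': [0.003, -52.764, -27.863, -0.0, 0.013, -0.0], 'tool_pos': [0.199, 0.565, 0.23], 'ee_rot': [-89.988, 0.104, 70.649], 'contact_force': [0.77, -0.495, -0.708], 'moment': [-0.018, -0.046, 0.007], 'grip_width': 0.995} 0.0187
top [[506.7, 0.0, 320.1], [0.0, 506.7, 201.5], [0.0, 0.0, 1.0]] [[0.013, -1.0, 0.015, -0.068], [-0.996, -0.015, -0.088, 0.502], [0.089, -0.014, -0.996, 1.69], [0.0, 0.0, 0.0, 1.0]]
side [[395.8, 0.0, 323.9], [0.0, 395.8, 200.9], [0.0, 0.0, 1.0]] [[0.928, -0.372, 0.014, -0.485], [-0.204, -0.539, -0.817, 0.104], [0.312, 0.755, -0.576, 1.069], [0.0, 0.0, 0.0, 1.0]]
wrist [[309.7, 0.0, 318.0], [0.0, 309.7, 203.2], [0.0, 0.0, 1.0]] [[0.332, 0.943, -0.001, -0.599], [0.911, -0.321, 0.26, -0.033], [0.245, -0.087, -0.966, 0.377], [0.0, 0.0, 0.0, 1.0]]
```

View pics/top0.png

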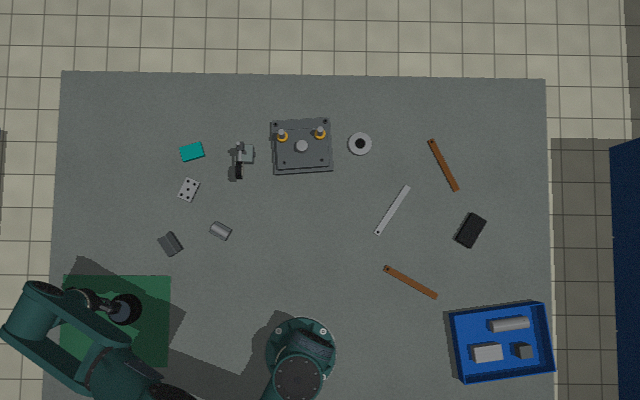

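View pics/side0.png

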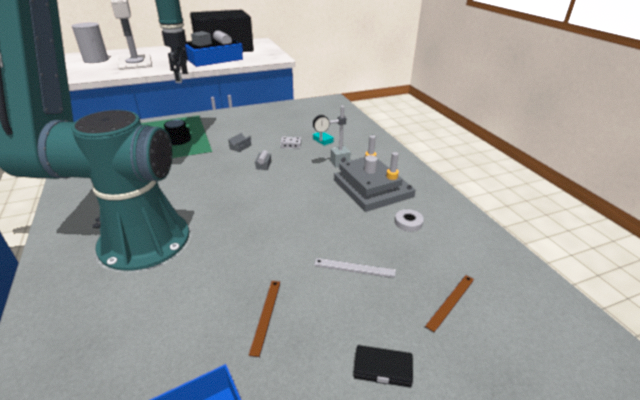

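View pics/wrist0.png

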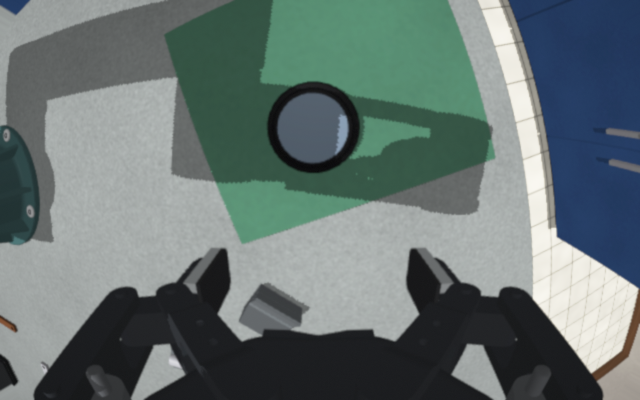

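```bash
cat >> h.py <<'E'
def load(n): return dict(np.load(f"pics/{n}.npz"))
def ray(c,u,v):
    d=np.linalg.inv(c["K"])@np.array([u,v,1.]); R=c["extrinsics"][:3,:3]; t=c["extrinsics"][:3,3]
    return -R.T@t, R.T@d
def onz(c,u,v,z):
    o,d=ray(c,u,v); return o+d*(z-o[2])/d[2]
def proj(c,P):
    p=c["extrinsics"]@np.append(P,1); q=c["K"]@p[:3]; return q[:2]/q[2]
E
python3 - <<'E'
from h import *
t=load("top0"); im=t["image"]
def crop(x,y,w,h,k): return cv2.resize(im[y:y+h,x:x+w],None,fx=k,fy=k,interpolation=cv2.INTER_CUBIC)
cv2.imwrite("pics/c1.png",crop(140,100,200,150,4))
cv2.imwrite("pics/c2.png",crop(340,110,150,140,4))
E
```

```text
(no output)
```

View pics/c1.png

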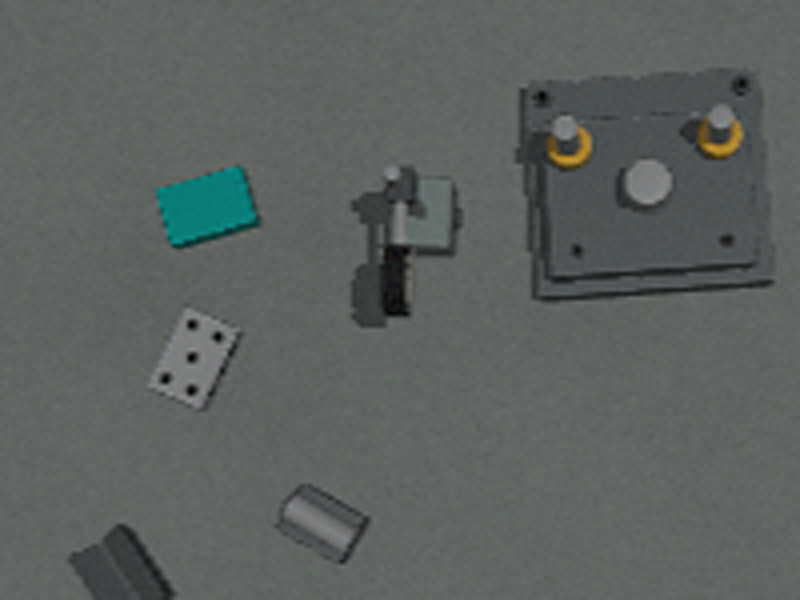

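View pics/c2.png

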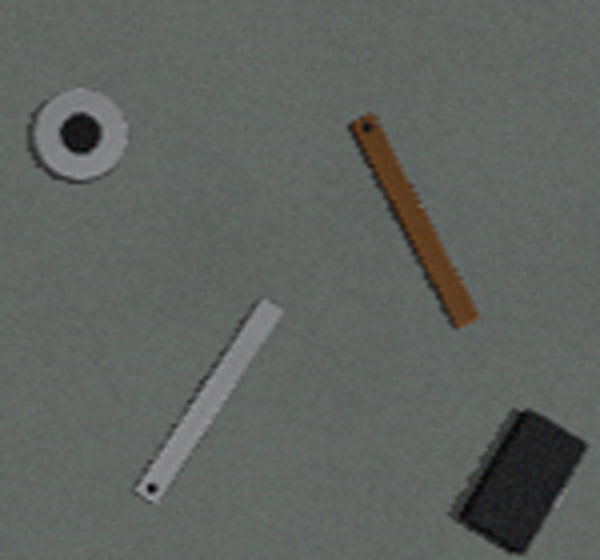

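Run:
```python
from h import *
t=load("top0"); s=load("side0"); g=cv2.cvtColor(t["image"],cv2.COLOR_BGR2GRAY)
def box(x,y,w,h,z,th):
    m=np.zeros_like(g); m[y:y+h,x:x+w]=(g[y:y+h,x:x+w]>th)*255
    cs,_=cv2.findContours(m,cv2.RETR_EXTERNAL,cv2.CHAIN_APPROX_NONE); c=max(cs,key=cv2.contourArea)
    P=np.array([onz(t,*p[0],z)[:2] for p in c])*1000
    b=cv2.minAreaRect(P.astype(np.float32)); 
    bp=cv2.boxPoints(b); return b, P.mean(0)
print(np.median(g))
print("pack",box(170,170,40,36,.025,120))
print("bar",box(365,175,60,65,.010,115))
print("ring",box(345,125,30,35,.022,115))
def p(n,u,v,z): print(n,np.round(onz(t,u,v,z)*1000,1))
C=lambda x,y,k=4,ox=140,oy=100:(ox+(x-k/2+.5)/k+0, oy+(y-k/2+.5)/k)
# upper shoe front corners z=73, shank top z=118, posts tops z=155
p("shoeFL",*C(550,275),.073);p("shoeFR",*C(755,262),.073);p("shank",*C(648,182),.118)
p("postL",*C(565,127),.155);p("postR",*C(722,117),.155)
p("lowFL",*C(535,292),.03);p("lowFR",*C(772,279),.03)
p("lowBL",*C(522,88),.03);p("lowBR",*C(757,72),.03)
p("ridge a",*C(287,512),.047);p("ridge b",*C(352,543),.047)
for q in [(305,486),(368,518),(342,562),(277,528)]: p("fulc",*C(*q),.035)
p("dialbase",*C(430,215),.055)
for q in [(416,180),(454,178),(455,250),(408,247)]: p("dial",*C(*q),.055)
p("dial tip",*C(397,310),.18)
p("dot",340+152/4,110+488/4,.01)
p("chis",340+270/4,110+306/4,.01)
for q in [(122,523),(72,558)]: p("vee",*C(*q),.042)
```

```text
99.0
pack (((538.4680786132812, 385.5000305175781), (47.00333023071289, 72.67987823486328), 66.80754852294922), array([536.78691462, 388.41278153]))
bar (((479.67205810546875, -306.9656982421875), (20.33199691772461, 198.33062744140625), 56.94585037231445), array([ 479.5478834 , -306.61133377]))
ring (((706.0398559570312, -194.27420043945312), (72.81216430664062, 73.68154907226562), 45.92920684814453), array([ 706.10276461, -194.27601012]))
shoeFL [606.   83.4  73. ]
shoeFR [619.5 -85.5  73. ]
shank [676.    2.8 118. ]
postL [711.4  68.  155. ]
postR [721.5 -55.6 155. ]
lowFL [598.   98.9  30. ]
lowFR [ 612.2 -101.3   30. ]
lowBL [773.2 113.7  30. ]
lowBR [790.5 -86.5  30. ]
ridge a [408.8 298.3  47. ]
ridge b [384. 244.  47.]
fulc [431.1 286.4  35. ]
fulc [405.2 233.3  35. ]
fulc [368.4 253.8  35. ]
fulc [395.8 308.6  35. ]
dialbase [657.8 185.7  55. ]
dial [687.2 198.2  55. ]
dial [689.4 166.5  55. ]
dial [628.6 164.2  55. ]
dial [630.5 203.3  55. ]
dial tip [560.6 192.5 180. ]
dot [ 403.1 -258.5   10. ]
chis [ 560.  -359.2   10. ]
vee [398.  435.1  42. ]
vee [368.6 475.1  42. ]
```

Candidates for the bar: steel bar at (392,210), brown bars at (443,165) and (410,282). The described "steel" bar with the dark dot is the one at (392,210); its dot is at (378,232), so its chisel end is at (407,187). For the packing block: drilled grey at (188,189), turquoise at (191,151); I choose the grey one. Fulcrum is the half-round ridge at (221,231); the V-groove block at (170,244) is a bystander. The crops confirm all of these.

```bash
cat >> h.py <<'E'
from scipy.spatial.transform import Rotation as Ro
def pose():
    s=r.get_state(); return np.array(s["tool_pos"]), Ro.from_euler("xyz",s["ee_rot"],degrees=True).as_matrix()
def rel(xyz,yaw=None,pitch=0.,n=None):
    """shift in tool axes (mm, current axes) and total rotvec; pitch>0 tips the bar-axis (tool z fwd... )"""
    p,R=pose(); d=R.T@(np.array(xyz)-p)
    print("shift mm",np.round(d*1000,1),"norm",round(np.linalg.norm(d)*1000,1))
    if yaw is not None:
        Rt=(Ro.from_euler("z",yaw,degrees=True)*Ro.from_euler("x",-90+pitch,degrees=True)).as_matrix()
        print("turn rad",np.round(Ro.from_matrix(R.T@Rt).as_rotvec(),4))
def st():
    s=r.get_state(); print({k:np.round(s[k],3).tolist() for k in("t","q","tool_pos","ee_rot","contact_force","grip_width")})
E
python3 -c "
from h import *
rel([.398,.271,.12],65.)"
```

```text
shift mm [-211.7  110.9 -285.8] norm 372.5
turn rad [-0.0001  0.0986 -0.0015]
```

```bash
python3 -m inch '[[0,-0.0212,0.0111,-0.0286,0,0,0],[0,-0.0212,0.0111,-0.0286,0,0,0],[0,-0.0212,0.0111,-0.0286,0,0,0],[0,-0.0212,0.0111,-0.0286,0,0,0],[0,-0.0212,0.0111,-0.0286,0,0,0],[0,-0.0212,0.0111,-0.0286,0,0,0],[0,-0.0212,0.0111,-0.0286,0,0,0],[0,-0.0212,0.0111,-0.0286,0,0,0],[0,-0.0212,0.0111,-0.0286,0,0,0],[0,-0.0212,0.0111,-0.0286,0,0.0986,0]]' 60
python3 -m inch '[[0,0,0,0,0,0,0],[0,0,0,0,0,0,0]]'
python3 - <<'E'
from h import *
st()
c=r.capture("wrist"); cv2.imwrite("pics/w1.png",c["image"]); np.savez("pics/w1.npz",**c)
E
```

```text
t: 0.98
tool_pos: [0.399, 0.2697, 0.1198]
ee_rot: [-90.0, 0.0, 65.0]
contact_force: [0.7, 1.0, -0.7]
grip_width: 1.002
t: 1.15
tool_pos: [0.3988, 0.2696, 0.1196]
ee_rot: [-89.9, 0.1, 64.8]
contact_force: [0.3, -0.2, 0.0]
grip_width: 1.003
{'t': 1.15, 'q': [25.83, 19.088, 108.152, -0.004, 52.869, -38.956], 'tool_pos': [0.399, 0.27, 0.12], 'ee_rot': [-89.934, 0.087, 64.789], 'contact_force': [0.308, -0.155, 0.023], 'grip_width': 1.003}
```

View pics/w1.png

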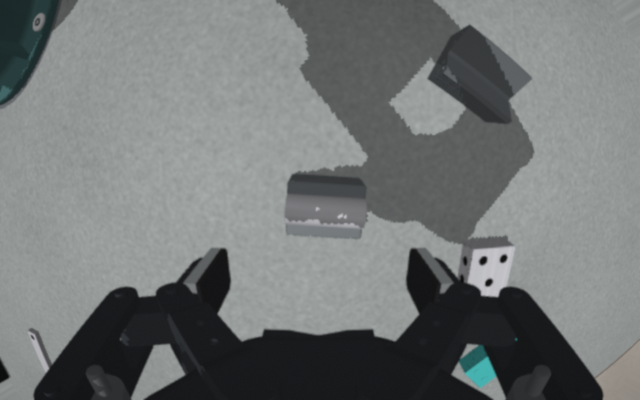

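```bash
cat >> h.py <<'E'
def wz(c,u,v,z):
    K=c["K"]; a=np.array([(u-K[0,2])/K[0,0],(v-K[1,2])/K[1,1]]); th=np.linalg.norm(a)
    d=np.array([*(a/th*np.sin(th)),np.cos(th)]) if th>1e-9 else np.array([0,0,1.])
    R=c["extrinsics"][:3,:3]; t=c["extrinsics"][:3,3]; o=-R.T@t; d=R.T@d
    return (o+d*(z-o[2])/d[2])*1000
E
python3 - <<'E'
from h import *
c=load("w1")
for n,u,v,z in [("near corner L",286,236,35),("near R",361,238,35),("far L",291,175,35),("far R",364,178,35),("ridge L",286,200,47),("ridge R",367,203,47)]:
    print(n,np.round(wz(c,u,v,z/1000),1))
cv2.imwrite("pics/c3.png",cv2.resize(c["image"][150:260,260:400],None,fx=5,fy=5,interpolation=cv2.INTER_CUBIC))
for n,u,v in [("packA",466,246),("B",513,243),("C",510,286)]: print(n,np.round(wz(c,u,v,.025),1))
E
```

```text
near corner L [408.3 237.2  35. ]
near R [435.  289.8  35. ]
far L [366.8 262.4  35. ]
far R [391.9 310.7  35. ]
ridge L [380.1 252.9  47. ]
ridge R [407.  304.7  47. ]
packA [490.  373.3  25. ]
B [512.7 422.2  25. ]
C [560.5 410.4  25. ]
```

View pics/c3.png

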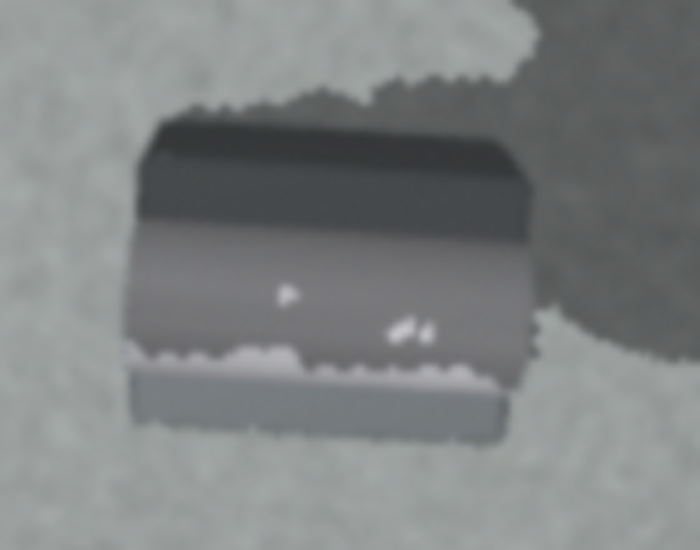

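Run:
```python
from h import *
c=load("w1")
P=np.array([wz(c,u,v,.035) for u,v in [(288,182),(366,187.5),(361,238),(286,235)]])[:,:2]
print(np.round(P,1),P.mean(0)); 
for i in range(4): d=P[(i+1)%4]-P[i]; print(np.linalg.norm(d),np.degrees(np.arctan2(d[1],d[0])))
print(np.round(-c["extrinsics"][:3,:3].T@c["extrinsics"][:3,3],3))
```

```text
[[370.5 258. ]
 [399.3 309.2]
 [435.  289.8]
 [407.5 237.6]] [403.09208219 273.63262408]
58.656918955864214 60.6951485859381
40.695175759429915 -28.401506136737783
59.02307824846777 -117.79304060197843
42.24836139171997 151.09654161456675
[0.34  0.297 0.261]
```

```bash
python3 -c "
from h import *
rel([.402,.272,.004],63.)"
```

```text
shift mm [  2.8 116.   -2.8] norm 116.1
turn rad [-0.0009  0.0333 -0.0007]
```

```bash
python3 -m inch '[[0,0.0028,0.02,-0.0028,0,0.033,0],[0,0,0.032,0,0,0,0],[0,0,0.032,0,0,0,0],[0,0,0.032,0,0,0,0],[0,0,0,0,0,0,0],[1,0,0,0,0,0,0],[1,0,0,0,0,0,0],[1,0,0,0,0,0,0],[1,0,0,0,0,0,0],[1,0,0,0,0,0,0]]' 60
python3 -m inch '[[1,0,0,0,0,0,0],[1,0,0,0,0,0,0],[1,0,-0.01,0,0,0,0],[1,0,-0.03,0,0,0,0],[1,0,-0.03,0,0,0,0],[1,0,0,0,0,0,0]]'
python3 - <<'E'
from h import *
st()
c=r.capture("wrist"); cv2.imwrite("pics/w2.png",c["image"]); np.savez("pics/w2.npz",**c)
E
```

```text
t: 2.03
tool_pos: [0.4029, 0.2735, 0.0061]
ee_rot: [-90.1, -0.1, 63.1]
contact_force: [-2.5, 3.9, 9.3]
grip_width: 0.697
t: 2.53
tool_pos: [0.4051, 0.2739, 0.0792]
ee_rot: [-90.3, -0.4, 63.1]
contact_force: [1.4, 1.0, -7.2]
grip_width: 0.698
{'t': 2.533, 'q': [25.982, 23.046, 109.759, -0.022, 46.728, -37.121], 'tool_pos': [0.405, 0.274, 0.079], 'ee_rot': [-90.295, -0.363, 63.119], 'contact_force': [1.441, 1.018, -7.181], 'grip_width': 0.698}
```

View pics/w2.png

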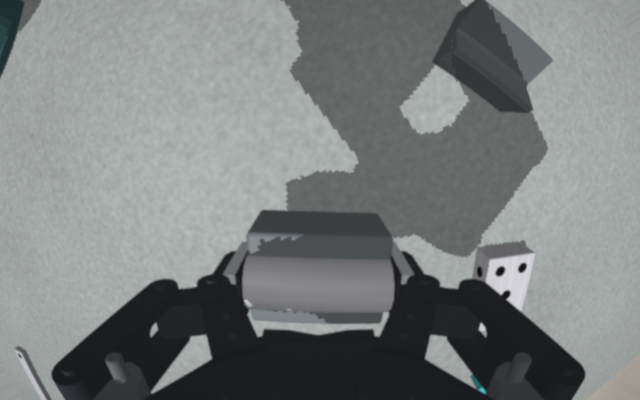

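```bash
python3 -c "
from h import *
rel([.5646,-.0273,.079],94.5)"
```

```text
shift mm [-196.    -1.6 -278.9] norm 340.8
turn rad [ 0.0058 -0.5478  0.004 ]
```

```bash
python3 -m inch '[[1,-0.0218,0,-0.031,0,0,0],[1,-0.0218,0,-0.031,0,0,0],[1,-0.0218,0,-0.031,0,0,0],[1,-0.0218,0,-0.031,0,0,0],[1,-0.0218,0,-0.031,0,0,0],[1,-0.0218,0,-0.031,0,0,0],[1,-0.0218,0,-0.031,0,0,0],[1,-0.0218,0,-0.031,0,0,0],[1,-0.0218,0,-0.031,0,0,0],[1,0,0,0,0,-0.11,0]]'
python3 -m inch '[[1,0,0,0,0,-0.11,0],[1,0,0,0,0,-0.11,0],[1,0,0,0,0,-0.11,0],[1,0,0,0,0,-0.108,0],[1,0,0,0,0,0,0],[1,0,0,0,0,0,0],[1,0,0,0,0,0,0]]'
python3 - <<'E'
from h import *
rel([.5646,-.0273,.005],94.5)
c=r.capture("wrist"); cv2.imwrite("pics/w3.png",c["image"]); np.savez("pics/w3.npz",**c)
E
```

```text
t: 3.42
tool_pos: [0.5672, -0.0355, 0.0737]
ee_rot: [-90.4, 0.1, 69.2]
contact_force: [2.6, 0.0, -6.3]
grip_width: 0.693
t: 4.0
tool_pos: [0.5614, -0.0285, 0.0735]
ee_rot: [-89.9, -0.0, 94.3]
contact_force: [0.7, 0.1, -7.8]
grip_width: 0.696
shift mm [ 0.9 68.5 -3.4] norm 68.6
turn rad [-0.0016 -0.003   0.0003]
```

View pics/w3.png

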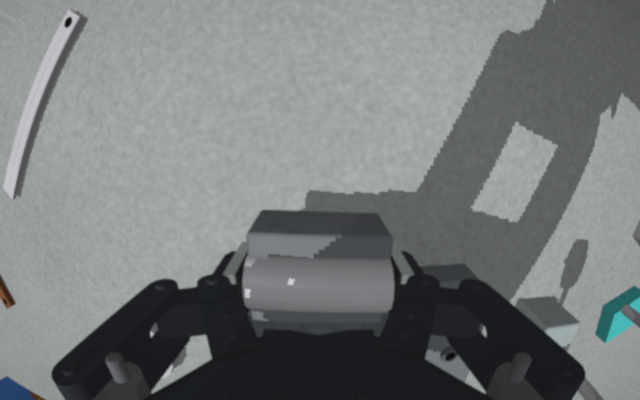

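```bash
python3 -m inch '[[1,0.001,0.025,-0.0034,0,-0.003,0],[1,0,0.025,0,0,0,0],[1,0,0.012,0,0,0,0],[1,0,0.003,0,0,0,0],[1,0,0.002,0,0,0,0],[1,0,0,0,0,0,0]]'
python3 -c "
from h import *
st()"
```

```text
t: 4.55
tool_pos: [0.5658, -0.0274, 0.0075]
ee_rot: [-90.0, 0.0, 94.7]
contact_force: [-0.5, 0.1, -7.0]
grip_width: 0.696
{'t': 4.55, 'q': [-9.752, 34.277, 102.087, -0.01, 43.625, -104.396], 'tool_pos': [0.566, -0.027, 0.008], 'ee_rot': [-90.009, 0.009, 94.65], 'contact_force': [-0.494, 0.104, -7.044], 'grip_width': 0.696}
```

```bash
python3 -m inch '[[1,0,0.001,0,0,0,0],[1,0,0.001,0,0,0,0],[1,0,0,0,0,0,0]]'
```

```text
t: 4.8
tool_pos: [0.5666, -0.0275, 0.0063]
ee_rot: [-90.1, 0.0, 94.7]
contact_force: [1.2, 0.4, -5.8]
grip_width: 0.696
```

```bash
python3 -m inch '[[1,0,0.001,0,0,0,0],[0.2,0,0,0,0,0,0],[0,0,0,0,0,0,0],[0,0,0,0,0,0,0],[0,0,-0.03,0,0,0,0],[0,0,-0.04,0,0,0,0],[0,0,-0.04,-0.0,0,0,0],[0,0,-0.03,0.04,0,0,0],[0,0,0,0.04,0,0,0],[0,0,0,0.04,0,0,0]]'
python3 -m inch '[[0,0,0,0.04,0,0,0],[0,0,0,0,0,0,0]]'
python3 - <<'E'
from h import *
st()
for n in ("wrist","top","side"):
    c=r.capture(n); cv2.imwrite(f"pics/{n}4.png",c["image"]); np.savez(f"pics/{n}4.npz",**c)
im=cv2.imread("pics/top4.png"); cv2.imwrite("pics/c4.png",cv2.resize(im[110:230,230:380],None,fx=5,fy=5,interpolation=cv2.INTER_CUBIC))
im=cv2.imread("pics/side4.png"); cv2.imwrite("pics/c4s.png",cv2.resize(im[100:260,280:440],None,fx=3.7,fy=3.7,interpolation=cv2.INTER_CUBIC))
E
```

```text
t: 5.63
tool_pos: [0.4539, -0.0371, 0.1416]
ee_rot: [-90.3, 0.1, 94.7]
contact_force: [-0.3, -0.2, -1.2]
grip_width: 1.002
t: 5.8
tool_pos: [0.4017, -0.038, 0.138]
ee_rot: [-89.4, -0.2, 94.7]
contact_force: [-0.6, 0.7, -0.5]
grip_width: 0.998
{'t': 5.8, 'q': [-15.188, 11.988, 115.638, -0.058, 53.032, -109.823], 'tool_pos': [0.402, -0.038, 0.138], 'ee_rot': [-89.366, -0.18, 94.669], 'contact_force': [-0.551, 0.699, -0.473], 'grip_width': 0.998}
```

View pics/wrist4.png

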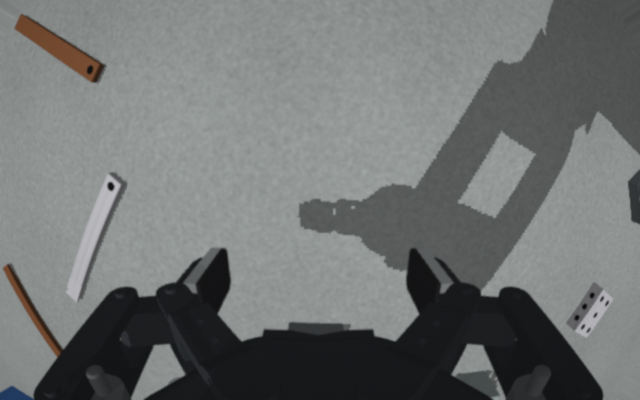

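View pics/c4.png

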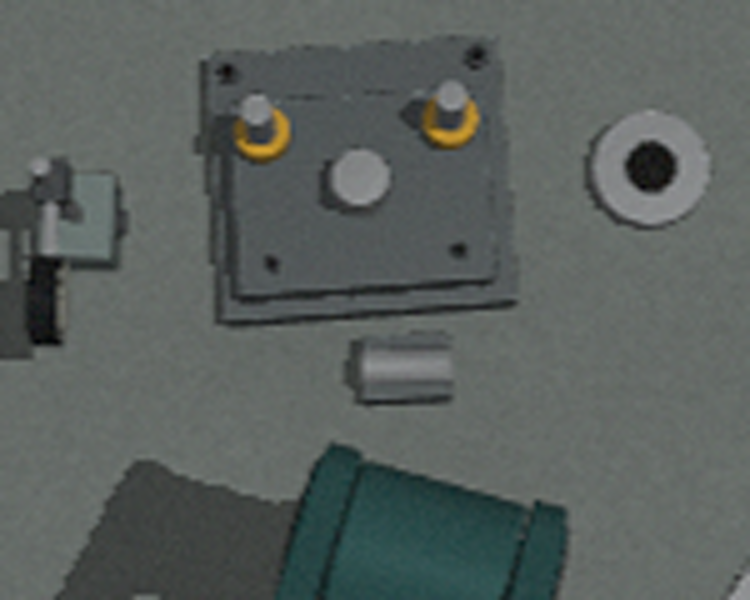

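View pics/c4s.png

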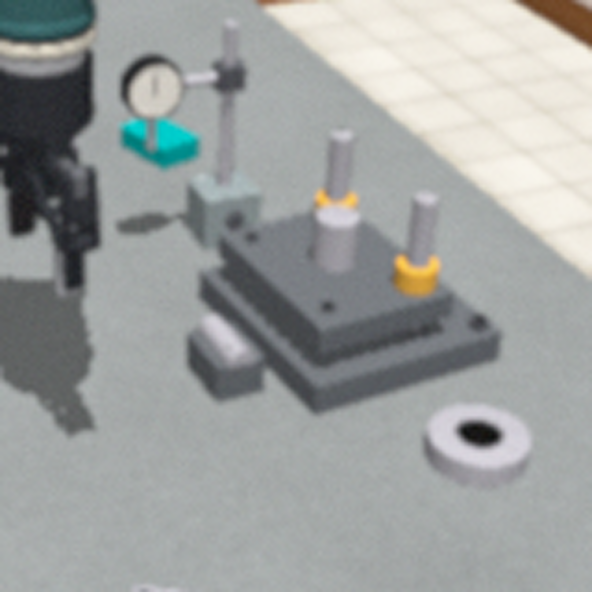

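Run:
```python
from h import *
t=load("top4"); s=load("side4")
C=lambda x,y:(230+(x-2)/5,110+(y-2)/5)
def p(n,q,z): print(n,np.round(onz(t,*C(*q),z)*1000,1))
p("ridge L",(360,366),.047);p("ridge R",(453,363),.047)
for q in [(357,340),(450,332),(452,400),(360,402)]: p("f",q,.035)
for n,q,z in [("shoeFL",(238,297),.073),("shoeFR",(496,279),.073),("lowFL",(218,323),.03),("lowFR",(516,303),.03),("lowFLb",(218,326),.0)]: p(n,q,z)
S=lambda x,y:(280+(x-1.35)/3.7,100+(y-1.35)/3.7)
def ps(n,q,z): print("side",n,np.round(onz(s,*S(*q),z)*1000,1))
ps("ridgeL",(205,322),.047);ps("ridgeR",(250,360),.047)
ps("lowFR",(317,394),.03);ps("lowFL",(201,278),.03);ps("shoeFR",(322,338),.073);ps("shoeFL",(222,232),.073)
ps("shoeFRb",(322,362),.048)
print(np.round(s["extrinsics"][:3,:3].T@-s["extrinsics"][:3,3],3))
w=load("wrist4")
print("dot",wz(w,110,186,.01),"chisel corners",wz(w,66,294,.01),wz(w,80,300,.01))
print("handle corners",wz(w,109,173,.01),wz(w,123,182,.01))
print("pack",[np.round(wz(w,u,v,.025),1) for u,v in[(597,284),(613,297),(568,322),(584,337)]])
```

```text
ridge L [562.6   2.6  47. ]
ridge R [565.6 -59.6  47. ]
f [581.8   5.2  35. ]
f [588.2 -57.4  35. ]
f [542.1 -59.4  35. ]
f [539.8   2.4  35. ]
shoeFL [604.   83.1  73. ]
shoeFR [618.6 -86.9  73. ]
lowFL [592.6  99.3  30. ]
lowFR [ 609.4 -101.9   30. ]
lowFLb [594.8 101.7   0. ]
side ridgeL [555.1  -7.7  47. ]
side ridgeR [566.9 -71.2  47. ]
side lowFR [ 607.8 -110.9   30. ]
side lowFL [590.6  83.   30. ]
side shoeFR [615.4 -97.4  73. ]
side shoeFL [609.2  83.   73. ]
side shoeFRb [618.6 -95.3  48. ]
[ 0.137 -0.932  0.708]
dot [ 406.44882629 -255.84711919   10.        ] chisel corners [ 561.43170154 -367.38456733   10.        ] [ 564.32070155 -340.13249145   10.        ]
handle corners [ 392.64909759 -256.24166356   10.        ] [ 401.2208     -237.54522143   10.        ]
pack [array([488. , 355.5,  25. ]), array([514.9, 421.1,  25. ]), array([545.4, 320.4,  25. ]), array([582.3, 385.5,  25. ])]
```

```bash
python3 -c "
from h import *
rel([.4165,-.266,.10],57.)"
```

```text
shift mm [-225.4   40.1   15.3] norm 229.4
turn rad [ 0.0024  0.657  -0.    ]
```

```bash
python3 -m inch '[[0,-0.0376,0.0067,0.00255,0,0,0],[0,-0.0376,0.0067,0.00255,0,0,0],[0,-0.0376,0.0067,0.00255,0,0,0],[0,-0.0376,0.0067,0.00255,0,0,0],[0,-0.0376,0.0067,0.00255,0,0,0],[0,-0.0376,0.0067,0.00255,0,0,0],[0,0,0,0,0,0.12,0],[0,0,0,0,0,0.12,0],[0,0,0,0,0,0.12,0],[0,0,0,0,0,0.12,0]]' 110
python3 -m inch '[[0,0,0,0,0,0.12,0],[0,0,0,0,0,0.057,0],[0,0,0,0,0,0,0],[0,0,0,0,0,0,0],[0,0,0,0,0,0,0]]'
python3 - <<'E'
from h import *
st()
c=r.capture("wrist"); cv2.imwrite("pics/w5.png",c["image"]); np.savez("pics/w5.npz",**c)
E
```

```text
t: 6.78
tool_pos: [0.4179, -0.2678, 0.099]
ee_rot: [-90.1, 0.0, 66.8]
contact_force: [0.4, 0.0, 0.6]
grip_width: 1.001
t: 7.2
tool_pos: [0.4169, -0.2665, 0.0991]
ee_rot: [-90.1, 0.0, 57.2]
contact_force: [0.7, 0.1, -0.2]
grip_width: 1.0
{'t': 7.2, 'q': [-40.594, 21.738, 107.748, -0.007, 50.457, -97.75], 'tool_pos': [0.417, -0.267, 0.099], 'ee_rot': [-90.056, 0.013, 57.16], 'contact_force': [0.65, 0.052, -0.207], 'grip_width': 1.0}
```

View pics/w5.png

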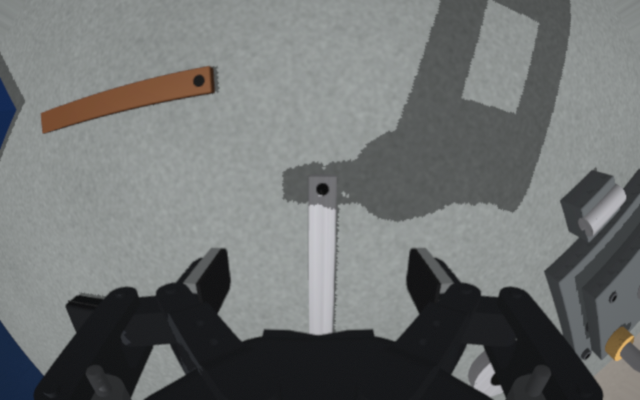

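Run:
```python
from h import *
c=load("w5")
a=(wz(c,309,178,.01)+wz(c,336,178,.01))/2; b=(wz(c,309,330,.01)+wz(c,333,330,.01))/2
d=b-a; print(a,b,np.degrees(np.arctan2(d[1],d[0])))
w=wz(c,309,178,.01)-wz(c,336,178,.01);print(np.linalg.norm(w))
rel([.4168,-.2655,.002],57.0)
p,R=pose(); e=R.T@(a/1000-p); print("handle end in tool",np.round(e*1000,1)); print("b in tool",np.round(R.T@(b/1000-p)*1000,1))
```

```text
[ 399.71081701 -251.34073745   10.        ] [ 518.1489861  -328.66029606   10.        ] -33.137561278326565
20.43880945345496
shift mm [ 0.8 97.1  0.4] norm 97.1
turn rad [ 0.0007  0.0024 -0.0002]
handle end in tool [ 3.4 89.1 22.4]
b in tool [   2.8   89.2 -119.1]
```

```bash
python3 -m inch '[[0,0.003,0.03,0,0,0,0],[0,0,0.035,0,0,0,0],[0,0,0.03,0,0,0,0],[0,0,0,0,0,0,0],[0,0,0,0,0,0,0],[1,0,0,0,0,0,0],[1,0,0,0,0,0,0],[1,0,0,0,0,0,0],[1,0,0,0,0,0,0],[1,0,0,0,0,0,0]]' 110
python3 -m inch '[[1,0,0,0,0,0,0],[1,0,0,0,0,0,0]]'
```

```text
t: 8.08
tool_pos: [0.418, -0.2639, 0.0052]
ee_rot: [-90.1, 0.0, 57.0]
contact_force: [0.3, 0.0, 0.8]
grip_width: 0.301
t: 8.25
tool_pos: [0.418, -0.2638, 0.0056]
ee_rot: [-90.1, 0.0, 57.0]
contact_force: [-1.7, 1.2, 14.2]
grip_width: 0.204
```

```bash
python3 -m inch '[[1,0,0,0,0,0,0],[1,0,0,0,0,0,0]]'
python3 - <<'E'
from h import *
st()
c=r.capture("wrist"); cv2.imwrite("pics/w6.png",cv2.resize(c["image"][150:350,200:440],None,fx=3,fy=3))
E
```

```text
t: 8.42
tool_pos: [0.418, -0.2639, 0.0056]
ee_rot: [-90.1, 0.0, 57.0]
contact_force: [-1.6, 1.3, 13.8]
grip_width: 0.205
{'t': 8.417, 'q': [-40.27, 30.93, 111.606, -0.013, 37.353, -97.295], 'tool_pos': [0.418, -0.264, 0.006], 'ee_rot': [-90.109, 0.022, 57.035], 'contact_force': [-1.611, 1.271, 13.834], 'grip_width': 0.205}
```

View pics/w6.png

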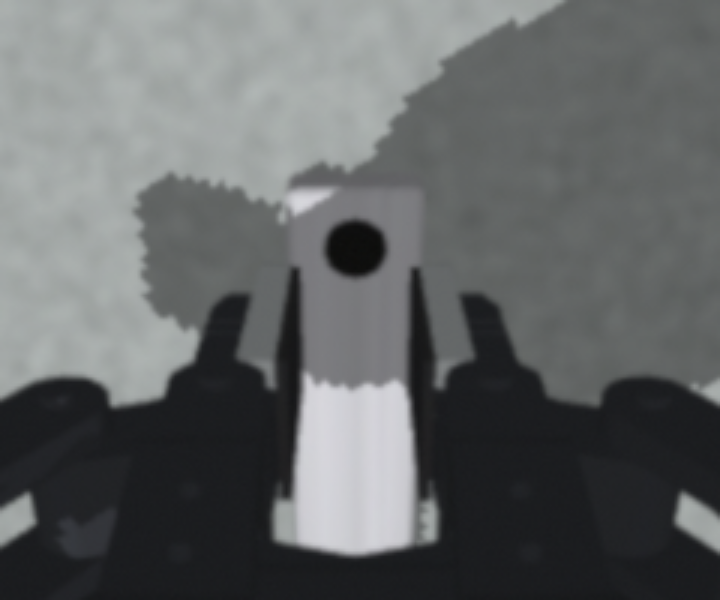

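```bash
python3 -m inch '[[1,0,-0.01,0,0,0,0],[1,0,-0.03,0,0,0,0],[1,0,-0.04,0,0,0,0],[1,0,-0.04,0,0,0,0],[1,0,0,0,0,0,0],[1,0,0,0,0,0,0],[1,0,0,0,0,0,0]]'
python3 - <<'E'
from h import *
st()
for n in ("wrist","side","top"):
    c=r.capture(n); cv2.imwrite(f"pics/{n}7.png",c["image"]); np.savez(f"pics/{n}7.npz",**c)
im=cv2.imread("pics/side7.png"); cv2.imwrite("pics/c7.png",cv2.resize(im[150:350,240:480],None,fx=3,fy=3))
E
```

```text
t: 9.05
tool_pos: [0.4168, -0.2628, 0.124]
ee_rot: [-90.0, 0.0, 57.0]
contact_force: [-0.4, 0.8, -3.1]
grip_width: 0.205
{'t': 9.05, 'q': [-40.267, 19.47, 106.594, -0.008, 53.982, -97.298], 'tool_pos': [0.417, -0.263, 0.124], 'ee_rot': [-89.954, 0.0, 57.035], 'contact_force': [-0.368, 0.836, -3.066], 'grip_width': 0.205}
```

View pics/wrist7.png

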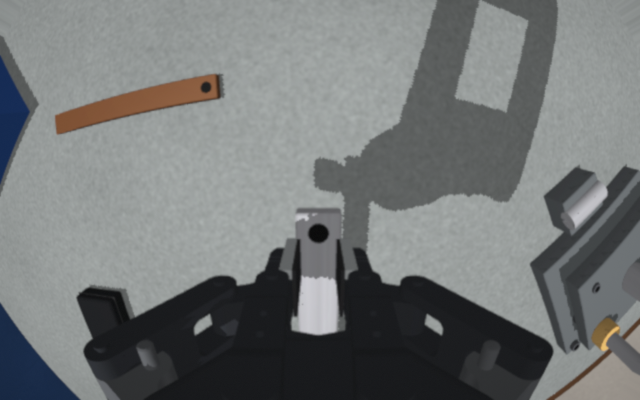

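View pics/side7.png

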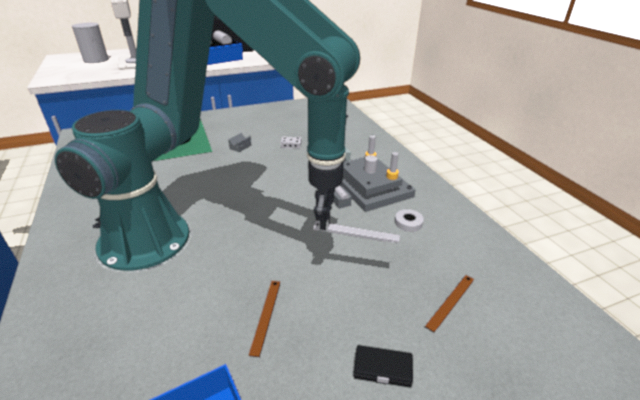

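Run:
```python
from h import *
p,R=pose(); s=load("side7")
for tilt in (0,3,6,10):
    Rt=R@Ro.from_euler("x",-tilt,degrees=True).as_matrix()
    ends=[p+R@np.array([0,.0006,0])+Rt@np.array([0,0.,z]) for z in(.0225,-.1775)]
    print(tilt,[np.round(e,3).tolist() for e in ends],[np.round(proj(s,e),1).tolist() for e in ends])
im=s["image"]; cv2.imwrite("pics/c7.png",cv2.resize(im[210:260,300:420],None,fx=6,fy=6,interpolation=cv2.INTER_CUBIC))
```

```text
0 [[0.397, -0.25, 0.122], [0.565, -0.359, 0.121]] [[314.9, 225.5], [400.5, 237.3]]
3 [[0.397, -0.25, 0.121], [0.565, -0.359, 0.13]] [[314.9, 225.9], [400.9, 234.2]]
6 [[0.397, -0.25, 0.12], [0.564, -0.358, 0.14]] [[314.9, 226.3], [401.1, 231.0]]
10 [[0.397, -0.25, 0.118], [0.563, -0.357, 0.152]] [[315.0, 226.8], [401.1, 226.6]]
```

View pics/c7.png

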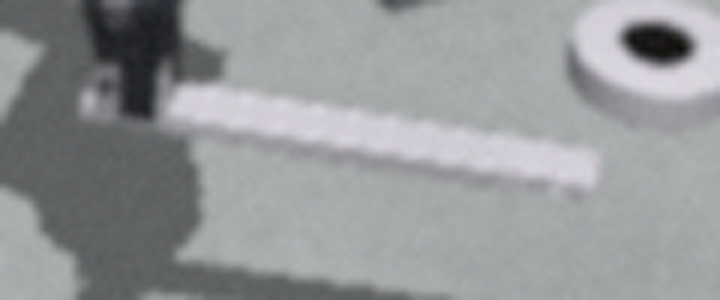

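Run:
```python
from h import *
s=load("side4")
im=cv2.resize(s["image"][100:260,280:440],None,fx=5,fy=5,interpolation=cv2.INTER_CUBIC)
D=lambda x,y,z:(np.array([682.5,4,0])+np.array([x*np.cos(.0785)-y*np.sin(.0785),x*np.sin(.0785)+y*np.cos(.0785),z]))/1000
pts=[D(-120,8,47),D(-120,-52,47),D(-80,-100,30),D(-80,100,30),D(-70,-85,73),D(-70,85,73),D(60,-85,73),D(-70,-85,48),D(35,62,155),D(35,-62,155)]
for P in pts:
    u,v=proj(s,P); cv2.circle(im,(int((u-280)*5+2),int((v-100)*5+2)),3,(0,0,255),-1)
cv2.imwrite("pics/chk.png",im[:600])
```

```text
(no output)
```

View pics/chk.png

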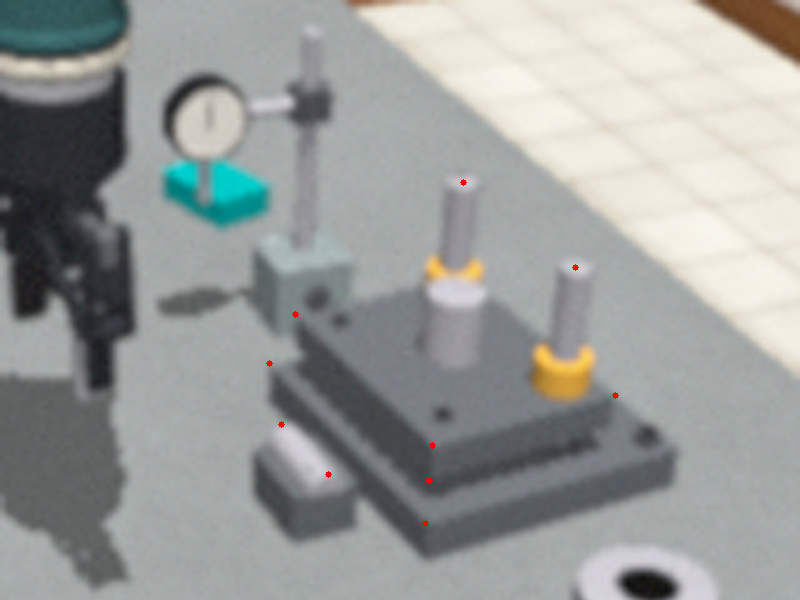

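```bash
python3 -m inch '[[1,0,-0.01,0,0,-0.11,0],[1,0,-0.01,0,0,-0.11,0],[1,0,0,0,0,-0.11,0],[1,0,0,0,0,-0.11,0],[1,0,0,0,0,-0.11,0],[1,0,0,0,0,-0.104,0],[1,0.03,0,0,0,0,0],[1,0.038,0,0,0,0,0],[1,0.038,0,0,0,0,0],[1,0.038,0,0,0,0,0]]'
python3 -m inch '[[1,0.038,0,0,0,0,0],[1,0.038,0,0,0,0,0],[1,0,0,0,0.093,0,0],[1,0,0,0,0.093,0,0],[1,0,0,0,0.093,0,0],[1,0,0,0,0,0,0],[1,0,0,0,0,0,0]]'
python3 - <<'E'
from h import *
st()
C=np.array([.565,-.028,.035]); e=np.array([.9969,.0785,0]);f=np.radians(16); z=np.array([0,0,1.])
n=np.sin(f)*e+np.cos(f)*z; d=np.cos(f)*e-np.sin(f)*z
T=C+.0186*n-.1144*d; print("ins TCP",T); rel(T,94.5,16); rel(T-.042*d+.03*n,94.5,16)
for nm in ("side","top"):
    c=r.capture(nm); cv2.imwrite(f"pics/{nm}8.png",c["image"]); np.savez(f"pics/{nm}8.npz",**c)
im=cv2.imread("pics/side8.png"); cv2.imwrite("pics/c8.png",cv2.resize(im[100:300,240:440],None,fx=3,fy=3))
E
```

```text
t: 10.03
tool_pos: [0.4047, -0.1182, 0.1427]
ee_rot: [-89.8, -0.1, 94.4]
contact_force: [0.9, 0.5, -2.4]
grip_width: 0.203
t: 10.62
tool_pos: [0.4006, -0.0438, 0.1425]
ee_rot: [-74.0, -0.1, 94.6]
contact_force: [-1.3, 0.4, -3.0]
grip_width: 0.203
{'t': 10.617, 'q': [-11.926, 19.95, 104.969, -4.721, 70.56, -104.325], 'tool_pos': [0.401, -0.044, 0.143], 'ee_rot': [-73.967, -0.05, 94.57], 'contact_force': [-1.342, 0.445, -2.986], 'grip_width': 0.203}
ins TCP [ 0.46048353 -0.03623006  0.08441238]
shift mm [  2.7  39.2 -74. ] norm 83.8
turn rad [-0.0006  0.0014  0.0005]
shift mm [  2.8   9.2 -32. ] norm 33.4
turn rad [-0.0006  0.0014  0.0005]
```

View pics/c8.png

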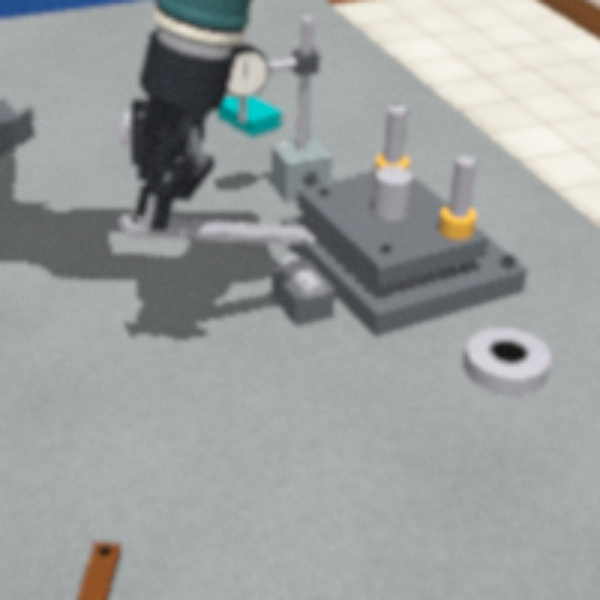

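View pics/top8.png

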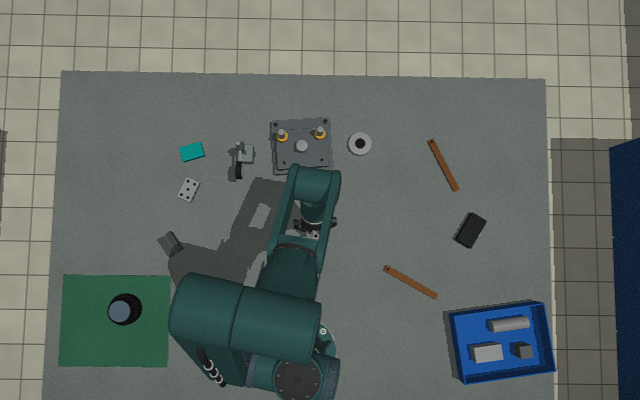

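Run:
```python
from h import *
p,R=pose(); s=load("side8")
for z,n in((.0225,"h"),(-.1775,"tip")): 
    for y in (-.0044,.0056): 
        P=p+R@np.array([0,y,z]); print(n,y,np.round(P,3),np.round(proj(s,P),1))
cv2.imwrite("pics/c9.png",cv2.resize(s["image"][150:210,270:390],None,fx=6,fy=6,interpolation=cv2.INTER_CUBIC))
```

```text
h -0.0044 [ 0.378 -0.045  0.154] [281.4 173.2]
h 0.0056 [ 0.376 -0.046  0.144] [280.6 176.5]
tip -0.0044 [ 0.57  -0.03   0.098] [343.3 175. ]
tip 0.0056 [ 0.567 -0.031  0.089] [342.3 178. ]
```

View pics/c9.png

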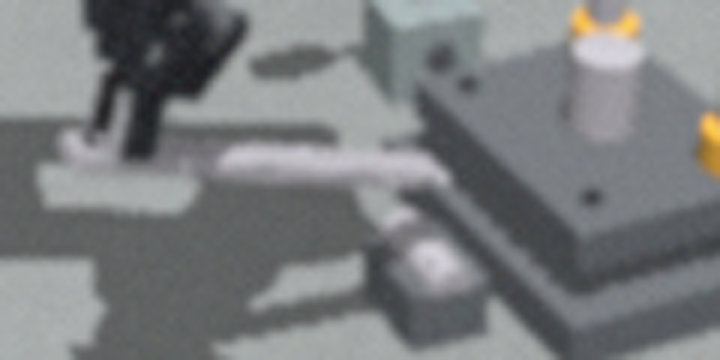

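Run:
```python
from h import *
C=np.array([.565,-.028,.035]); e=np.array([.9969,.0785,0]);f=np.radians(15); z=np.array([0,0,1.])
n=np.sin(f)*e+np.cos(f)*z; d=np.cos(f)*e-np.sin(f)*z
lam=(.067-.0235*np.sin(f))/np.cos(f)
T=C+(.0235-.0044)*n+(lam-.1775)*d; print("ins TCP",T,lam); rel(T,94.5,15); rel(T-.042*d,94.5,15)
```

```text
ins TCP [ 0.45973669 -0.03628887  0.0830667 ] 0.06306669806534418
shift mm [  2.7  40.9 -75.6] norm 86.0
turn rad [-0.018   0.0001  0.0009]
shift mm [  2.7  41.7 -33.6] norm 53.6
turn rad [-0.018   0.0001  0.0009]
```

```bash
python3 -m inch '[[1,0.0027,0.005,-0.02,-0.018,0,0],[1,0,0.01,-0.0135,0,0,0],[1,0,0.015,0,0,0,0],[1,0,0.0115,0,0,0,0],[1,0,0,0,0,0,0],[1,0,0,0,0,0,0]]'
python3 - <<'E'
from h import *
st(); rel([.45974,-.03629,.08307],94.5,15)
for nm in ("side",):
    c=r.capture(nm); np.savez(f"pics/{nm}10.npz",**c)
cv2.imwrite("pics/c10.png",cv2.resize(c["image"][140:210,270:390],None,fx=6,fy=6,interpolation=cv2.INTER_CUBIC))
E
```

```text
t: 11.22
tool_pos: [0.4197, -0.0398, 0.0952]
ee_rot: [-75.0, -0.0, 94.4]
contact_force: [-0.3, 0.1, -2.9]
grip_width: 0.201
{'t': 11.217, 'q': [-11.259, 24.679, 105.757, -4.437, 64.116, -103.262], 'tool_pos': [0.42, -0.04, 0.095], 'ee_rot': [-74.987, -0.032, 94.447], 'contact_force': [-0.347, 0.05, -2.85], 'grip_width': 0.201}
shift mm [  0.3   1.3 -41.9] norm 41.9
turn rad [-0.0002 -0.0008  0.0008]
```

View pics/c10.png

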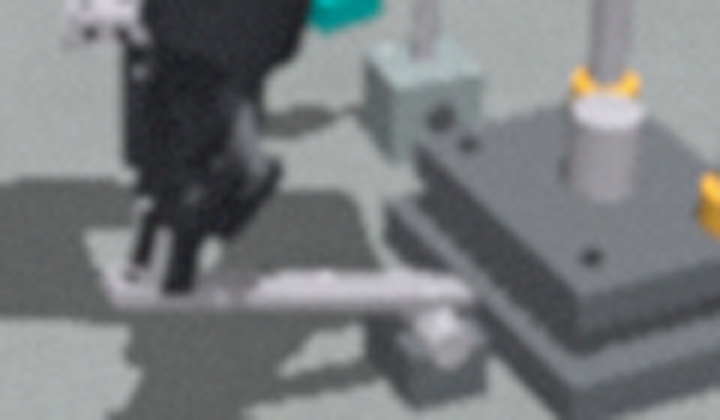

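```bash
python3 -m inch '[[1,0,0.001,-0.01,0,0,0],[1,0,0,-0.01,0,0,0],[1,0,0,-0.008,0,0,0],[1,0,0,0,0,0,0]]'
python3 -m inch '[[1,0,0,-0.006,0,0,0],[1,0,0,-0.004,0,0,0],[1,0,0,-0.004,0,0,0],[1,0,0,0,0,0,0]]'
python3 - <<'E'
from h import *
st(); rel([.45974,-.03629,.08307],94.5,15)
for nm in ("side",):
    c=r.capture(nm); np.savez(f"pics/{nm}11.npz",**c)
cv2.imwrite("pics/c11.png",cv2.resize(c["image"][140:210,270:390],None,fx=6,fy=6,interpolation=cv2.INTER_CUBIC))
E
```

```text
t: 11.6
tool_pos: [0.4516, -0.0378, 0.0868]
ee_rot: [-75.3, 0.0, 94.5]
contact_force: [1.6, -0.4, -2.4]
grip_width: 0.201
t: 11.93
tool_pos: [0.4627, -0.0365, 0.083]
ee_rot: [-75.1, 0.0, 94.5]
contact_force: [0.3, -0.1, -1.0]
grip_width: 0.202
{'t': 11.933, 'q': [-10.042, 28.323, 100.931, -4.094, 65.243, -102.367], 'tool_pos': [0.463, -0.036, 0.083], 'ee_rot': [-75.098, 0.012, 94.514], 'contact_force': [0.339, -0.128, -1.005], 'grip_width': 0.202}
shift mm [0.4 0.7 2.8] norm 2.9
turn rad [ 0.0017  0.0002 -0.0003]
```

View pics/c11.png

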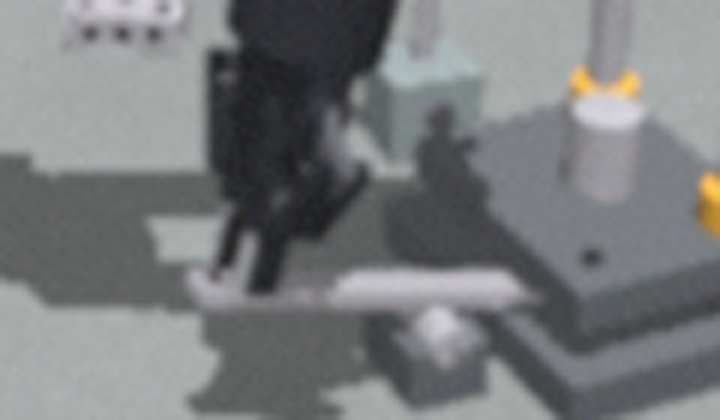

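The chisel end is under the shoe at about (358,189) in the side view, the bar just over the ridge. Now levering.

```bash
python3 -m inch '[[1,0,0.0015,0,0,0,0],[1,0,0.0052,0.0007,-0.045,0,0],[1,0,0.0052,0.0007,-0.045,0,0],[1,0,0.0052,0.0007,-0.045,0,0],[1,0,0,0,0,0,0]]' 120
python3 -m inch '[[1,0,0.0035,0.0005,-0.03,0,0],[1,0,0.0035,0.0005,-0.03,0,0],[1,0,0.0035,0.0005,-0.03,0,0],[1,0,0,0,0,0,0]]'
```

```text
t: 12.4
tool_pos: [0.4579, -0.0374, 0.0684]
ee_rot: [-83.2, 0.1, 94.5]
contact_force: [4.2, 0.9, 9.7]
grip_width: 0.193
t: 12.73
tool_pos: [0.4568, -0.0378, 0.0588]
ee_rot: [-88.5, 0.1, 94.5]
contact_force: [5.0, 1.8, 13.0]
grip_width: 0.197
```

Run:
```python
from h import *
c=r.capture("side"); np.savez("pics/side12.npz",**c)
cv2.imwrite("pics/c12.png",cv2.resize(c["image"][130:220,290:410],None,fx=6,fy=6,interpolation=cv2.INTER_CUBIC))
st()
```

```text
{'t': 12.783, 'q': [-12.897, 24.036, 112.846, -0.834, 44.6, -106.776], 'tool_pos': [0.457, -0.038, 0.059], 'ee_rot': [-88.413, 0.117, 94.482], 'contact_force': [3.818, 1.872, 13.467], 'grip_width': 0.192}
```

View pics/c12.png

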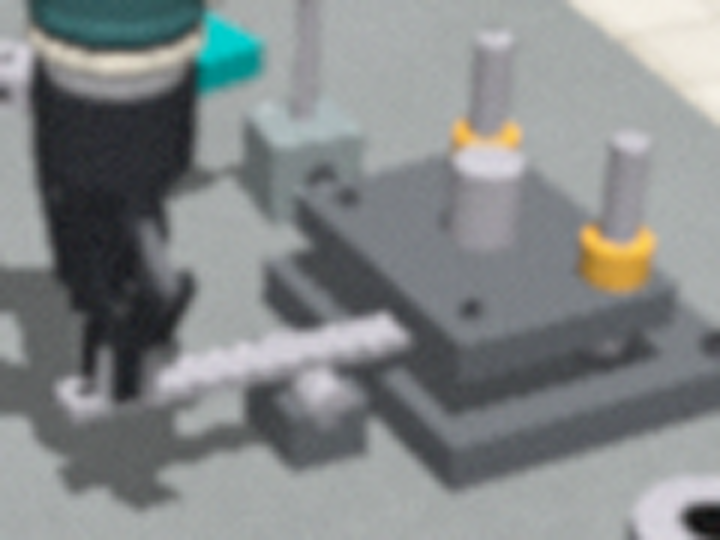

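```bash
cat >> h.py <<'E'
D=lambda x,y,z:(np.array([682.5,4,0])+np.array([x*np.cos(.0785)-y*np.sin(.0785),x*np.sin(.0785)+y*np.cos(.0785),z]))/1000
E
python3 - <<'E'
from h import *
s=load("side12")
for h in (0,5,10,15,20): print(h,np.round(proj(s,D(-70,-85,73+h)),1),np.round(proj(s,D(-70,-85,48+h)),1), np.round(proj(s,D(-5,0,118+h)),1))
a=load("side4")["image"][130:220,290:410];cv2.imwrite("pics/c12b.png",cv2.resize(a,None,fx=6,fy=6,interpolation=cv2.INTER_CUBIC))
E
```

```text
0 [366.1 188.7] [365.5 195.8] [370.9 157.7]
5 [366.3 187.3] [365.6 194.4] [371.1 156.3]
10 [366.4 185.9] [365.8 193. ] [371.2 154.8]
15 [366.5 184.4] [365.9 191.6] [371.3 153.4]
20 [366.7 183. ] [366.  190.2] [371.5 151.9]
```

View pics/c12b.png

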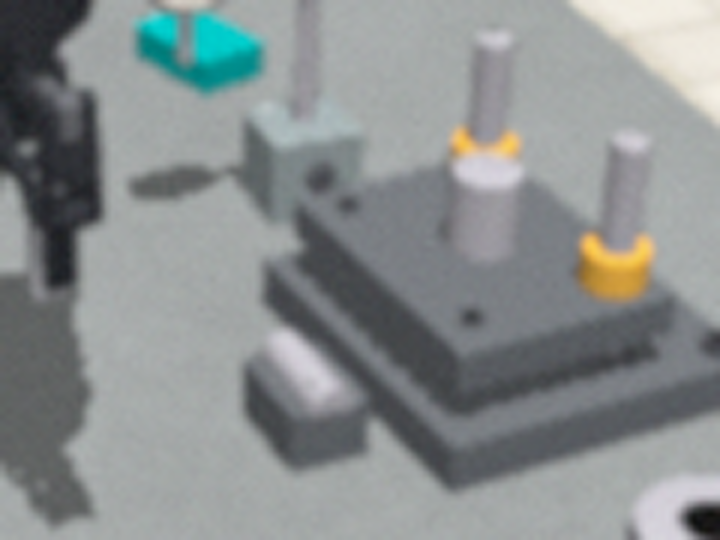

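```bash
python3 -m inch '[[1,0,0.0035,0.0005,-0.03,0,0],[1,0,0.0035,0.0005,-0.03,0,0],[1,0,0.0035,0.0005,-0.03,0,0],[1,0,0.0035,0.0005,-0.03,0,0],[1,0,0.0035,0.0005,-0.03,0,0],[1,0,0.0035,0.0005,-0.03,0,0],[1,0,0,0,0,0,0],[1,0,0,0,0,0,0]]'
python3 - <<'E'
from h import *
c=r.capture("side"); np.savez("pics/side13.npz",**c)
cv2.imwrite("pics/c13.png",cv2.resize(c["image"][130:220,290:410],None,fx=6,fy=6,interpolation=cv2.INTER_CUBIC))
st()
E
```

```text
t: 13.45
tool_pos: [0.4565, -0.0387, 0.0386]
ee_rot: [-98.9, 0.2, 94.5]
contact_force: [3.6, 2.7, 22.3]
grip_width: 0.195
{'t': 13.5, 'q': [-15.862, 23.33, 122.145, 6.487, 26.283, -115.982], 'tool_pos': [0.456, -0.039, 0.039], 'ee_rot': [-98.858, 0.219, 94.492], 'contact_force': [2.706, 2.706, 21.707], 'grip_width': 0.195}
```

View pics/c13.png

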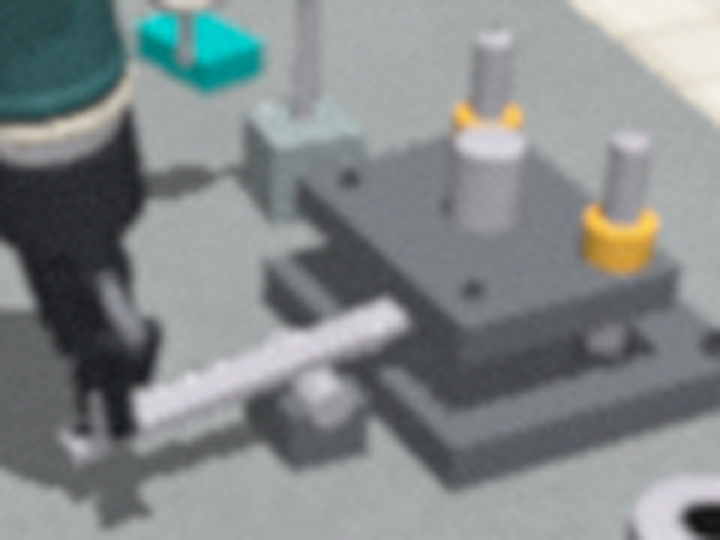

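```bash
python3 -m inch '[[1,0,-0.001,0,0,0,0],[1,0,-0.001,0,0,0,0],[0.6,0,0,0,0,0,0],[0.4,0,0,0,0,0,0],[0,0,0,0,0,0,0],[0,0,0,0,0,0,0],[0,0,-0.005,0,0,0,0],[0,0,-0.03,0,0,0,0],[0,0,-0.03,0,0,0,0],[0,0,-0.03,0,0,0,0]]'
python3 - <<'E'
from h import *
c=r.capture("side"); np.savez("pics/side14.npz",**c)
cv2.imwrite("pics/c14.png",cv2.resize(c["image"][130:220,290:410],None,fx=6,fy=6,interpolation=cv2.INTER_CUBIC))
st()
E
```

```text
t: 14.33
tool_pos: [0.4358, -0.0382, 0.1322]
ee_rot: [-98.1, -0.0, 94.5]
contact_force: [-0.0, -0.9, -0.2]
grip_width: 1.001
{'t': 14.383, 'q': [-16.62, 10.791, 118.431, 4.336, 42.876, -114.114], 'tool_pos': [0.438, -0.039, 0.137], 'ee_rot': [-98.508, 0.118, 94.511], 'contact_force': [0.654, 0.646, 4.557], 'grip_width': 0.999}
```

View pics/c14.png

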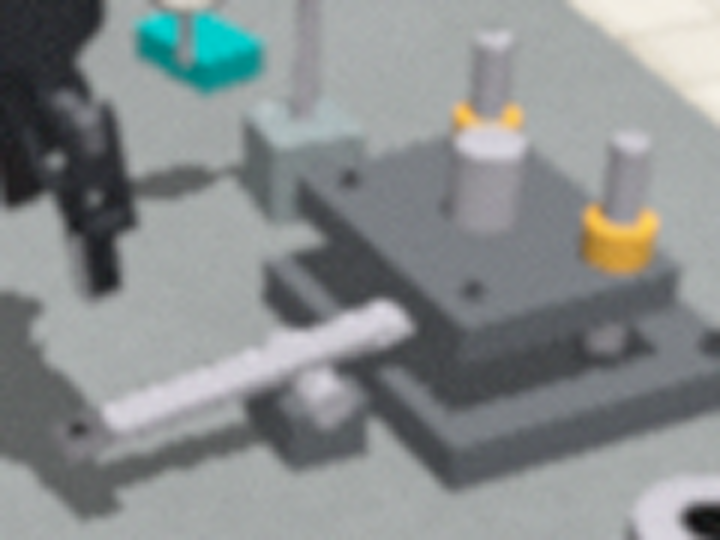

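```bash
python3 -m inch '[[0,0,0,0,0.075,0.12,0],[0,0,0,0,0.075,0.12,0],[0,0,0,0,0,0.12,0],[0,0,0,0,0,0.12,0],[0,0,0,0,0,0,0]]' 100
python3 - <<'E'
from h import *
st(); rel([.43,.33,.15],67); rel([.5145,.3968,.12],67)
E
```

```text
t: 14.8
tool_pos: [0.4371, -0.0384, 0.1317]
ee_rot: [-90.3, -1.0, 68.4]
contact_force: [-0.0, 0.5, -0.7]
grip_width: 1.005
{'t': 14.8, 'q': [-14.901, 14.663, 112.925, 1.244, 52.043, -84.067], 'tool_pos': [0.437, -0.038, 0.132], 'ee_rot': [-90.258, -1.018, 68.406], 'contact_force': [-0.029, 0.511, -0.685], 'grip_width': 1.005}
shift mm [340.2 -12.9 142.1] norm 368.9
turn rad [0.0043 0.0245 0.0178]
shift mm [432.9  19.   88.3] norm 442.2
turn rad [0.0043 0.0245 0.0178]
```

```bash
python3 -m inch '[[0,0.034,-0.0013,0.0142,0.004,0.024,0.018],[0,0.034,-0.0013,0.0142,0,0,0],[0,0.034,-0.0013,0.0142,0,0,0],[0,0.034,-0.0013,0.0142,0,0,0],[0,0.034,-0.0013,0.0142,0,0,0],[0,0.034,-0.0013,0.0142,0,0,0],[0,0.034,-0.0013,0.0142,0,0,0],[0,0.034,-0.0013,0.0142,0,0,0],[0,0.034,-0.0013,0.0142,0,0,0],[0,0.034,-0.0013,0.0142,0,0,0]]'
python3 - <<'E'
from h import *
st(); rel([.5145,.3968,.12],67)
E
```

```text
t: 15.63
tool_pos: [0.4358, 0.3315, 0.145]
ee_rot: [-90.0, 0.0, 67.5]
contact_force: [1.1, 0.8, 0.1]
grip_width: 1.002
{'t': 15.633, 'q': [30.066, 21.739, 98.703, -0.06, 59.574, -37.429], 'tool_pos': [0.436, 0.331, 0.145], 'ee_rot': [-90.032, 0.043, 67.525], 'contact_force': [1.053, 0.822, 0.12], 'grip_width': 1.002}
shift mm [ 90.5  25.  -47.8] norm 105.3
turn rad [ 0.0006  0.0092 -0.0008]
```

```bash
python3 -m inch '[[0,0.03,0.008,-0.016,0,0.009,0],[0,0.03,0.008,-0.016,0,0,0],[0,0.03,0.008,-0.016,0,0,0],[0,0,0,0,0,0,0],[0,0,0,0,0,0,0]]'
python3 - <<'E'
from h import *
st()
c=r.capture("wrist"); cv2.imwrite("pics/w15.png",c["image"]); np.savez("pics/w15.npz",**c)
E
```

```text
t: 16.05
tool_pos: [0.5165, 0.3944, 0.1199]
ee_rot: [-90.0, 0.1, 67.0]
contact_force: [-1.1, -0.5, 0.2]
grip_width: 1.002
{'t': 16.05, 'q': [31.303, 30.805, 86.539, -0.052, 62.714, -35.637], 'tool_pos': [0.516, 0.394, 0.12], 'ee_rot': [-90.004, 0.074, 66.963], 'contact_force': [-1.075, -0.478, 0.235], 'grip_width': 1.002}
```

View pics/w15.png

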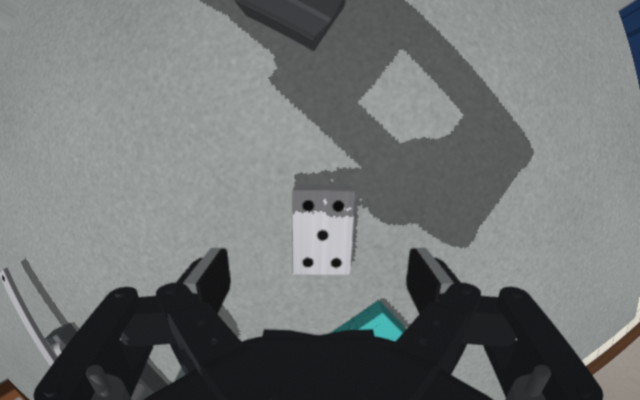

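Run:
```python
from h import *
c=load("w15"); p,R=pose()
for u,v in [(293,190),(355,190),(352,275),(294,275),(381,299),(407,322)]:
    P=wz(c,u,v,.025); print((u,v),np.round(P,1),np.round(R.T@(P/1000-p)*1000,1))
```

```text
(293, 190) [497.6 380.9  25. ] [-18.2  95.2  11.4]
(355, 190) [516.7 425.7  25. ] [30.5 95.1 11.4]
(352, 275) [585.7 396.6  25. ] [ 30.8  95.1 -63.5]
(294, 275) [566.  350.6  25. ] [-19.3  95.2 -63.4]
(381, 299) [620.5 412.1  25. ] [ 58.6  95.  -89.4]
(407, 322) [658.1 427.2  25. ] [  87.3   94.9 -118.1]
```

```bash
python3 -m inch '[[0,0.006,0.03,0,0,0,0],[0,0,0.035,0,0,0,0],[0,0,0.035,0,0,0,0],[0,0,0.017,0,0,0,0],[0,0,0,0,0,0,0],[0,0,0,0,0,0,0],[1,0,0,0,0,0,0],[1,0,0,0,0,0,0],[1,0,0,0,0,0,0],[1,0,0,0,0,0,0]]' 100
python3 -m inch '[[1,0,0,0,0,0,0],[1,0,0,0,0,0,0]]'
python3 -m inch '[[1,0,-0.01,0,0,0,0],[1,0,-0.02,0,0,0,0],[1,0,-0.03,0,0,0,0],[1,0,-0.03,0,0,0,0],[1,0,0,0,0,0,0],[1,0,0,0,0,0,0]]'
python3 - <<'E'
from h import *
st()
c=r.capture("wrist"); cv2.imwrite("pics/w16.png",c["image"]); np.savez("pics/w16.npz",**c)
c=r.capture("side"); np.savez("pics/side16.npz",**c)
cv2.imwrite("pics/c16.png",cv2.resize(c["image"][60:220,250:450],None,fx=4,fy=4,interpolation=cv2.INTER_CUBIC)[:600])
E
```

```text
t: 16.93
tool_pos: [0.5196, 0.3998, 0.0068]
ee_rot: [-90.1, -0.1, 66.8]
contact_force: [-1.1, -1.6, 11.3]
grip_width: 0.556
t: 17.1
tool_pos: [0.5197, 0.3998, 0.0068]
ee_rot: [-90.2, -0.1, 66.8]
contact_force: [-1.8, -2.0, 10.5]
grip_width: 0.561
t: 17.6
tool_pos: [0.5197, 0.4003, 0.096]
ee_rot: [-90.2, -0.2, 66.8]
contact_force: [-0.4, 0.1, -6.9]
grip_width: 0.559
{'t': 17.6, 'q': [31.596, 32.647, 87.065, -0.04, 60.014, -35.148], 'tool_pos': [0.52, 0.4, 0.096], 'ee_rot': [-90.186, -0.204, 66.764], 'contact_force': [-0.416, 0.051, -6.87], 'grip_width': 0.559}
```

View pics/w16.png

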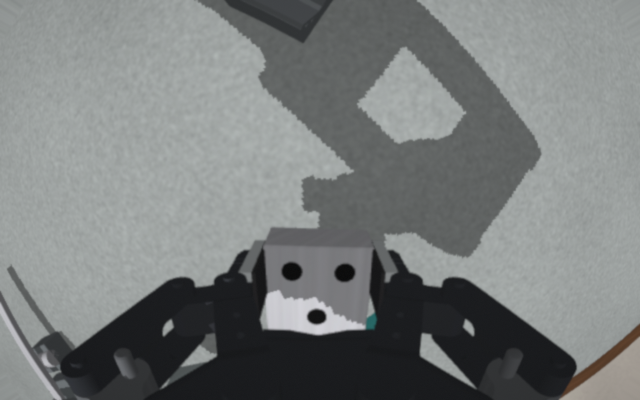

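View pics/c16.png

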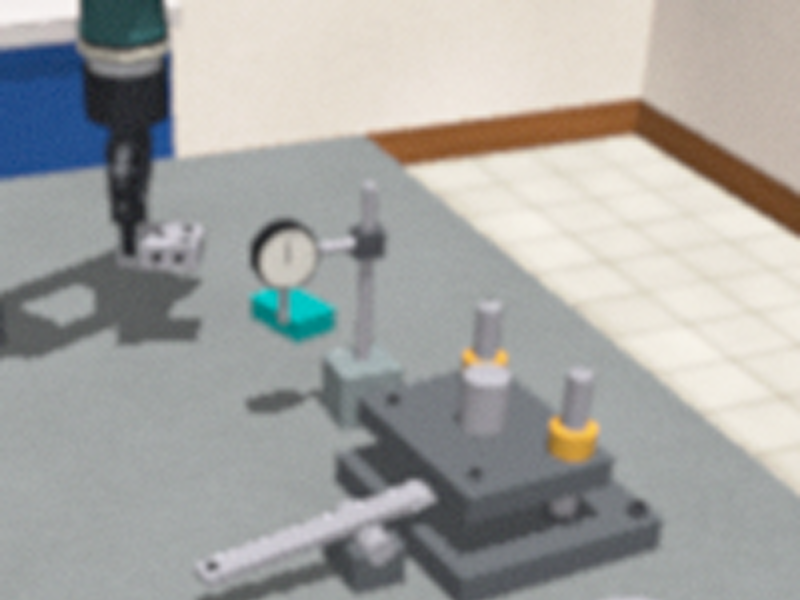

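Run:
```python
from h import *
T=D(-141,58,39.5); print(T); rel([.43,.31,.10],67); rel([.43,.05,.10],94.5);
```

```text
[0.53738589 0.05076425 0.0395    ]
shift mm [-115.9   -7.    45.1] norm 124.5
turn rad [-0.0009 -0.0043 -0.0024]
shift mm [-354.8   -6.5  -57.5] norm 359.4
turn rad [-0.0015 -0.4843 -0.0021]
```

```bash
python3 -m inch '[[1,-0.029,-0.0018,0.0113,0,0,0],[1,-0.029,-0.0018,0.0113,0,0,0],[1,-0.029,-0.0018,0.0113,0,0,0],[1,-0.029,-0.0018,0.0113,0,0,0],[1,-0.03,0,-0.0128,0,0,0],[1,-0.03,0,-0.0128,0,0,0],[1,-0.03,0,-0.0128,0,0,0],[1,-0.03,0,-0.0128,0,0,0],[1,-0.03,0,-0.0128,0,0,0],[1,-0.03,0,-0.0128,0,0,0]]'
python3 -m inch '[[1,-0.03,0,-0.0128,0,0,0],[1,-0.029,0,-0.0128,0,0,0],[1,0,0,0,0,-0.121,0],[1,0,0,0,0,-0.121,0],[1,0,0,0,0,-0.121,0],[1,0,0,0,0,-0.121,0],[1,0,0,0,0,0,0],[1,0,0,0,0,0,0]]'
python3 - <<'E'
from h import *
st(); rel(D(-141,58,39.5),94.5)
E
```

```text
t: 18.53
tool_pos: [0.4286, 0.1134, 0.0997]
ee_rot: [-89.9, 0.1, 66.8]
contact_force: [1.4, -0.4, -6.8]
grip_width: 0.564
t: 19.2
tool_pos: [0.4296, 0.0507, 0.1002]
ee_rot: [-89.9, 0.0, 94.3]
contact_force: [-0.5, 0.4, -6.9]
grip_width: 0.563
{'t': 19.2, 'q': [-2.412, 17.602, 115.007, -0.032, 47.527, -96.668], 'tool_pos': [0.43, 0.051, 0.1], 'ee_rot': [-89.862, 0.007, 94.278], 'contact_force': [-0.548, 0.373, -6.903], 'grip_width': 0.563}
shift mm [  -8.    60.4 -107.6] norm 123.7
turn rad [-0.0024 -0.0039 -0.0001]
```

```bash
python3 -m inch '[[1,-0.002,0.015,-0.027,0,-0.004,0],[1,-0.002,0.015,-0.027,0,0,0],[1,-0.002,0.015,-0.027,0,0,0],[1,-0.002,0.0154,-0.0266,0,0,0],[1,0,0,0,0,0,0],[1,0,0,0,0,0,0]]'
python3 - <<'E'
from h import *
st(); rel(D(-86,58,38.5),94.5)
c=r.capture("side"); np.savez("pics/side17.npz",**c)
cv2.imwrite("pics/c17.png",cv2.resize(c["image"][120:220,280:420],None,fx=5,fy=5,interpolation=cv2.INTER_CUBIC))
E
```

```text
t: 19.7
tool_pos: [0.5396, 0.0515, 0.0392]
ee_rot: [-89.9, 0.0, 94.5]
contact_force: [-0.7, 0.2, -6.9]
grip_width: 0.56
{'t': 19.7, 'q': [-1.832, 30.092, 104.251, -0.032, 45.72, -96.349], 'tool_pos': [0.54, 0.052, 0.039], 'ee_rot': [-89.934, 0.016, 94.539], 'contact_force': [-0.678, 0.202, -6.885], 'grip_width': 0.56}
shift mm [ -0.6   0.7 -52.7] norm 52.8
turn rad [-0.0011  0.0007 -0.0003]
```

View pics/c17.png

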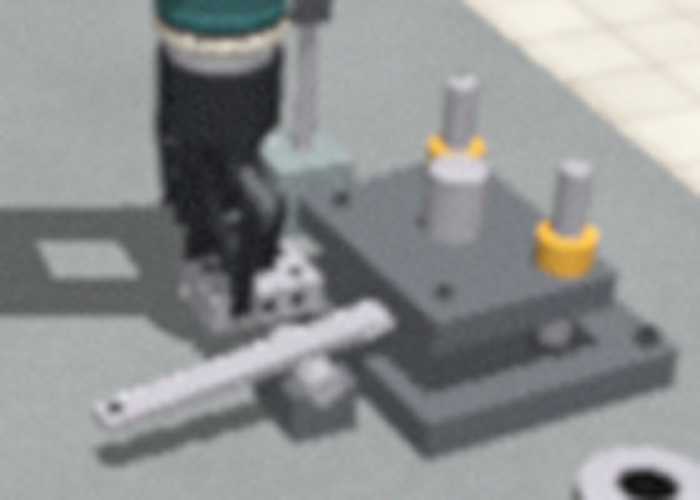

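```bash
python3 -m inch '[[1,0,0,-0.01,0,0,0],[1,0,0,-0.015,0,0,0],[1,0,0,0,0,0,0]]'
python3 -m inch '[[1,0,0,-0.013,0,0,0],[1,0,0,-0.012,0,0,0],[1,0,0,0,0,0,0],[1,0,0,0,0,0,0]]'
python3 - <<'E'
from h import *
st(); rel(D(-86,58,38.5),94.5)
c=r.capture("side"); np.savez("pics/side18.npz",**c)
cv2.imwrite("pics/c18.png",cv2.resize(c["image"][120:220,280:420],None,fx=5,fy=5,interpolation=cv2.INTER_CUBIC))
E
```

```text
t: 20.0
tool_pos: [0.5678, 0.0536, 0.0421]
ee_rot: [-90.4, 0.1, 94.6]
contact_force: [1.0, 1.0, -6.2]
grip_width: 0.557
t: 20.33
tool_pos: [0.589, 0.0556, 0.0415]
ee_rot: [-90.1, 0.0, 94.7]
contact_force: [-0.3, -0.4, -6.8]
grip_width: 0.554
{'t': 20.333, 'q': [-1.278, 32.672, 97.783, -0.028, 49.458, -95.949], 'tool_pos': [0.589, 0.056, 0.041], 'ee_rot': [-90.083, 0.03, 94.689], 'contact_force': [-0.275, -0.389, -6.836], 'grip_width': 0.554}
shift mm [-0.8  3.  -3.2] norm 4.4
turn rad [ 0.0015  0.0033 -0.0005]
```

View pics/c18.png

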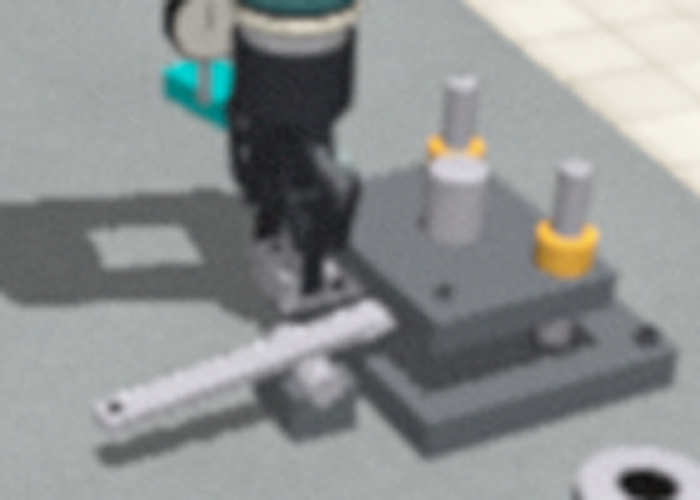

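```bash
python3 -m inch '[[1,0,0.0015,-0.002,0,0,0],[1,0,0.0015,0,0,0,0],[1,0,0.001,0,0,0,0],[1,0,0,0,0,0,0]]'
```

```text
t: 20.72
tool_pos: [0.5901, 0.0557, 0.037]
ee_rot: [-90.0, 0.0, 94.7]
contact_force: [-0.7, 0.1, -4.2]
grip_width: 0.56
```

```bash
python3 -m inch '[[0.38,0,0,0,0,0,0],[0.3,0,0,0,0,0,0],[0.3,0,0,0,0,0,0],[0.3,0,0,0.004,0,0,0],[0.3,0,0,0.02,0,0,0],[0.3,0,0,0.027,0,0,0],[0.3,0,-0.004,0,0,0,0],[1,0,0,0,0,0,0],[1,0,0,0,0,0,0],[1,0,0,0,0,0,0]]' 60
python3 -m inch '[[1,0,0,0,0,0,0],[1,0,0,0,0,0,0]]'
python3 - <<'E'
from h import *
st(); rel(D(-81,58,40),94.5)
for nm in ("side","wrist"):
    c=r.capture(nm); np.savez(f"pics/{nm}19.npz",**c); cv2.imwrite(f"pics/{nm}19.png",c["image"])
c=load("side19")
cv2.imwrite("pics/c19.png",cv2.resize(c["image"][120:220,280:420],None,fx=5,fy=5,interpolation=cv2.INTER_CUBIC))
E
```

```text
t: 21.55
tool_pos: [0.5418, 0.0515, 0.0416]
ee_rot: [-90.2, 0.0, 94.7]
contact_force: [0.1, -0.3, 0.2]
grip_width: 0.283
t: 21.72
tool_pos: [0.541, 0.0515, 0.0411]
ee_rot: [-90.1, 0.0, 94.7]
contact_force: [0.3, -0.2, -0.1]
grip_width: 0.006
{'t': 21.717, 'q': [-1.83, 29.941, 104.148, -0.026, 45.81, -96.524], 'tool_pos': [0.541, 0.052, 0.041], 'ee_rot': [-90.098, 0.03, 94.712], 'contact_force': [0.279, -0.217, -0.146], 'grip_width': 0.006}
shift mm [ -0.7   1.2 -56.4] norm 56.4
turn rad [ 0.0017  0.0037 -0.0005]
```

View pics/c19.png

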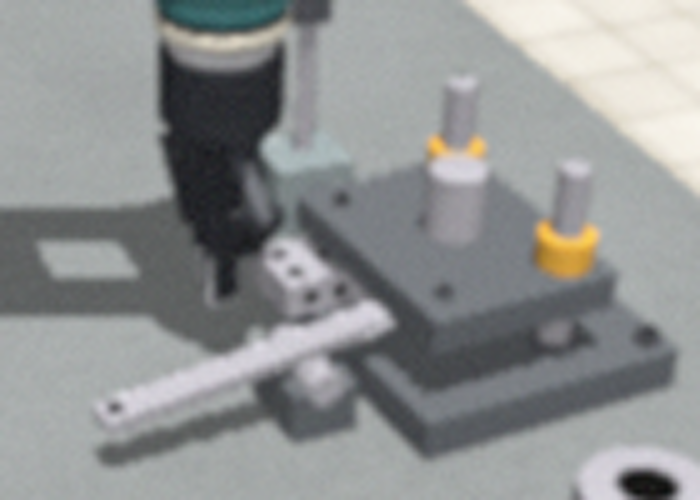

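View pics/wrist19.png

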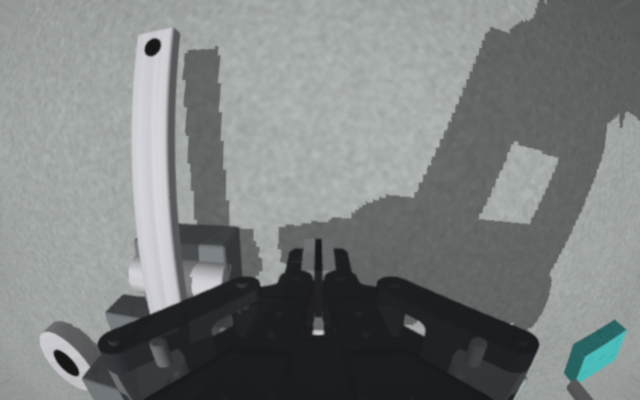

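```bash
python3 -m inch '[[1,-0.0007,0,-0.012,0,0.003,0],[1,0,0,-0.012,0,0,0],[1,0,0,-0.006,0,0,0],[1,0,0,-0.006,0,0,0],[1,0,0,-0.006,0,0,0],[1,0,0,0,0,0,0]]'
python3 -m inch '[[1,0,0,-0.005,0,0,0],[1,0,0,-0.003,0,0,0],[1,0,0,0,0,0,0],[1,0,0,0,0,0,0]]'
python3 - <<'E'
from h import *
st(); rel(D(-81,58,40),94.5)
for nm in ("side",):
    c=r.capture(nm); np.savez(f"pics/{nm}20.npz",**c); cv2.imwrite(f"pics/{nm}20.png",c["image"])
cv2.imwrite("pics/c20.png",cv2.resize(c["image"][120:220,280:420],None,fx=5,fy=5,interpolation=cv2.INTER_CUBIC))
E
```

```text
t: 22.32
tool_pos: [0.582, 0.0542, 0.0407]
ee_rot: [-90.0, 0.0, 94.5]
contact_force: [-1.1, -0.6, -0.4]
grip_width: -0.002
t: 22.65
tool_pos: [0.5901, 0.0549, 0.041]
ee_rot: [-90.1, 0.0, 94.5]
contact_force: [-1.5, 0.8, -0.6]
grip_width: 0.001
{'t': 22.65, 'q': [-1.353, 32.785, 97.646, -0.02, 49.496, -95.882], 'tool_pos': [0.59, 0.055, 0.041], 'ee_rot': [-90.071, 0.023, 94.542], 'contact_force': [-1.528, 0.808, -0.599], 'grip_width': 0.001}
shift mm [ 0.   1.  -7.1] norm 7.2
turn rad [ 0.0012  0.0007 -0.0004]
```

View pics/c20.png

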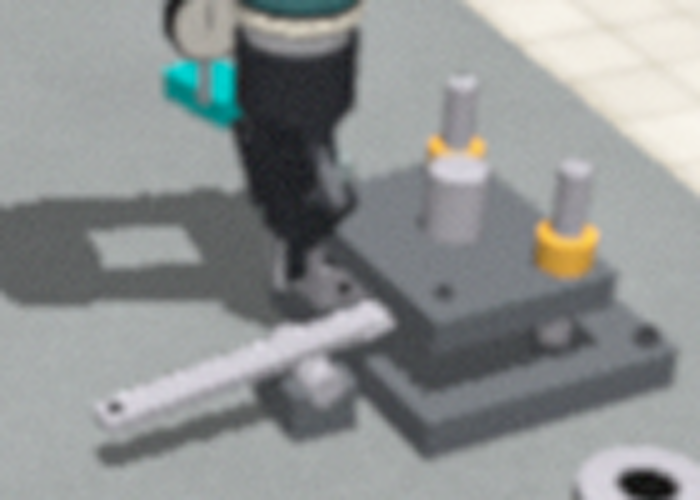

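```bash
python3 -m inch '[[1,0,0,-0.0025,0,0,0],[1,0,0,-0.002,0,0,0],[1,0,0,0,0,0,0],[1,0,0,0,0,0,0]]'
python3 -m inch '[[1,0,0,0.02,0,0,0],[1,0,0,0.035,0,0,0],[1,0,-0.03,0.035,0,0,0],[1,0,-0.04,0.02,0,0,0],[1,0,-0.03,0.0,0,0,0],[0.3,0,0,0,0,0,0]]'
python3 - <<'E'
from h import *
st()
for nm in ("side","wrist"):
    c=r.capture(nm); np.savez(f"pics/{nm}21.npz",**c); cv2.imwrite(f"pics/{nm}21.png",c["image"])
c=load("side21")
cv2.imwrite("pics/c21.png",cv2.resize(c["image"][120:220,280:420],None,fx=5,fy=5,interpolation=cv2.INTER_CUBIC))
E
```

```text
t: 23.03
tool_pos: [0.5947, 0.0552, 0.0411]
ee_rot: [-90.1, 0.0, 94.5]
contact_force: [-1.5, -0.7, -0.9]
grip_width: -0.002
t: 23.53
tool_pos: [0.4932, 0.0468, 0.1409]
ee_rot: [-90.7, 0.1, 94.5]
contact_force: [2.1, 0.2, 0.7]
grip_width: 0.128
{'t': 23.533, 'q': [-2.57, 17.92, 105.86, -0.014, 55.511, -97.098], 'tool_pos': [0.493, 0.047, 0.141], 'ee_rot': [-90.702, 0.099, 94.536], 'contact_force': [2.067, 0.198, 0.673], 'grip_width': 0.128}
```

View pics/c21.png

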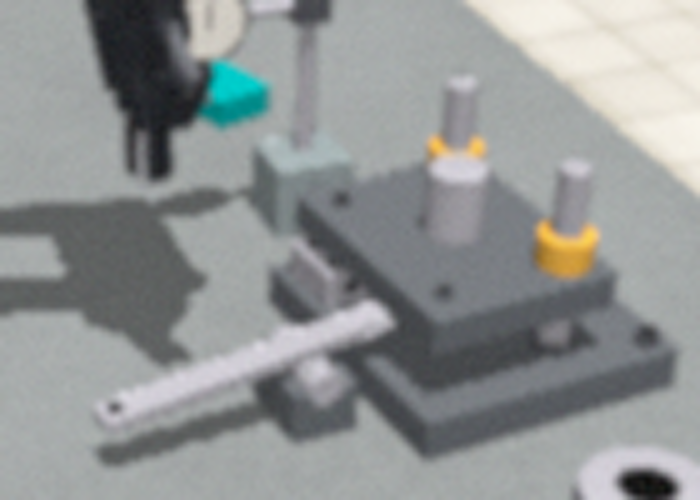

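View pics/wrist21.png

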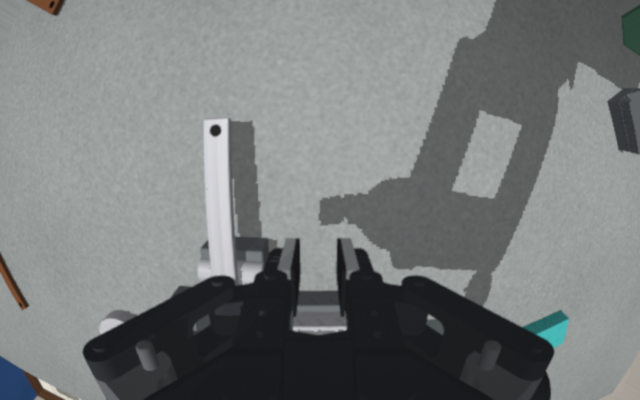

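Run:
```python
from h import *
c=load("side21")
cv2.imwrite("pics/c21b.png",cv2.resize(c["image"][160:200,325:375],None,fx=14,fy=14,interpolation=cv2.INTER_CUBIC))
Rm=np.array([[np.cos(.0785),np.sin(.0785)],[-np.sin(.0785),np.cos(.0785)]])
for x in (-70,-75,-80,-85): 
    print(x,[np.round((np.array(proj(c,D(x,y,z)))-[325,160])*14+7) for y,z in((83,55),(33,55),(33,30))])
```

```text
-70 [array([200., 113.]), array([304., 215.]), array([299., 309.])]
-75 [array([181., 118.]), array([285., 220.]), array([280., 314.])]
-80 [array([162., 122.]), array([266., 225.]), array([261., 319.])]
-85 [array([143., 127.]), array([246., 230.]), array([242., 324.])]
```

View pics/c21b.png

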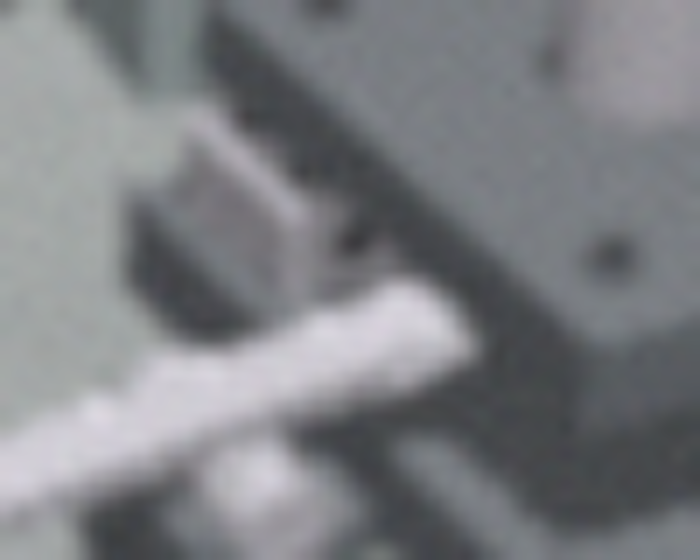

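Run:
```python
from h import *
a=np.radians(-8.7); e=np.array([.9969,.0785,0]); n=np.sin(a)*e+np.array([0,0,np.cos(a)])
T=np.array([.4562,-.0387,.0395]); rel(T+.06*n,94.5,-8.7); print(T+.06*n)
c=load("wrist21"); print(wz(c,216,131,.035), wz(c,204,121,.035),wz(c,228,121,.035))
c=load("side21"); print("dot pred", proj(c,np.array([.436,-.040,.045])))
```

```text
shift mm [-82.3  38.3  52. ] norm 104.6
turn rad [-0.144   0.0007 -0.0012]
[ 0.44715249 -0.03941244  0.09880963]
[441.18132822 -40.9869436   35.        ] [433.17897206 -51.92265902  35.        ] [432.73045436 -31.01917169  35.        ]
dot pred [301.67723187 200.83489369]
```

```bash
python3 -m inch '[[0,-0.028,0,0.018,0,0,0],[0,-0.028,0,0.018,0,0,0],[0,-0.0265,0.01,0.016,0,0,0],[0,0,0.028,0,0,0,0],[0,0,0,0,-0.072,0,0],[0,0,0,0,-0.072,0,0],[0,0,0,0,0,0,0],[0,0,0,0,0,0,0]]' 100
python3 - <<'E'
from h import *
st(); rel([.4562,-.0387,.0395],94.5,-8.7)
c=r.capture("wrist"); cv2.imwrite("pics/w22.png",c["image"])
E
```

```text
t: 24.3
tool_pos: [0.443, -0.0395, 0.0965]
ee_rot: [-98.1, -0.0, 94.5]
contact_force: [1.1, -0.1, 0.6]
grip_width: 1.004
{'t': 24.3, 'q': [-16.493, 15.708, 120.155, 4.885, 36.659, -114.684], 'tool_pos': [0.443, -0.04, 0.096], 'ee_rot': [-98.115, -0.022, 94.463], 'contact_force': [1.097, -0.132, 0.567], 'grip_width': 1.004}
shift mm [-0.2 58.3 -5.1] norm 58.5
turn rad [-0.0102 -0.0007  0.0003]
```

View pics/w22.png

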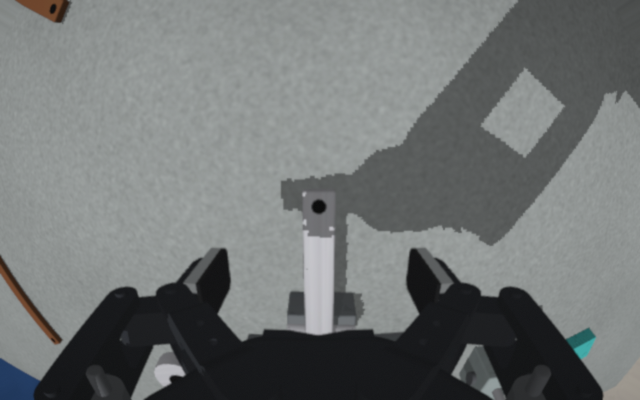

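Bar centred between the jaws (handle end at (319,192)). Go down, grip, draw back.

```bash
python3 -m inch '[[0,0,0.028,-0.0025,-0.01,0,0],[0,0,0.026,-0.0025,0,0,0],[0,0,0.004,0,0,0,0],[0,0,0,0,0,0,0],[1,0,0,0,0,0,0],[1,0,0,0,0,0,0],[1,0,0,0,0,0,0],[1,0,0,0,0,0,0],[1,0,0,0,0,0,0],[1,0,0,0,0,0,0]]' 100
python3 -m inch '[[1,0,0,0,0,0,0]]'
python3 -c "
from h import *
st()"
```

```text
t: 25.18
tool_pos: [0.4579, -0.0386, 0.0414]
ee_rot: [-98.9, 0.1, 94.5]
contact_force: [-1.3, -1.0, 5.6]
grip_width: 0.197
t: 25.27
tool_pos: [0.458, -0.0386, 0.0414]
ee_rot: [-98.9, 0.1, 94.6]
contact_force: [-1.9, -0.1, 6.5]
grip_width: 0.191
{'t': 25.267, 'q': [-15.963, 23.037, 121.87, 6.8, 26.863, -116.368], 'tool_pos': [0.458, -0.039, 0.041], 'ee_rot': [-98.931, 0.056, 94.554], 'contact_force': [-1.934, -0.098, 6.468], 'grip_width': 0.191}
```

```bash
python3 -m inch '[[1,0,-0.0005,0.006,0,0,0],[1,0,0,0.01,0,0,0],[1,0,0,0.012,0,0,0],[1,0,0,0.014,0,0,0],[1,0,0,0,0,0,0],[1,0,0,0,0,0,0]]'
python3 - <<'E'
from h import *
st()
c=r.capture("side"); np.savez("pics/side23.npz",**c)
cv2.imwrite("pics/c23.png",cv2.resize(c["image"][120:220,270:410],None,fx=5,fy=5,interpolation=cv2.INTER_CUBIC))
E
```

```text
t: 25.77
tool_pos: [0.4134, -0.0411, 0.0342]
ee_rot: [-98.6, -0.1, 94.5]
contact_force: [-0.9, -0.5, -1.8]
grip_width: 0.194
{'t': 25.767, 'q': [-18.336, 22.053, 127.305, 8.786, 22.934, -120.699], 'tool_pos': [0.413, -0.041, 0.034], 'ee_rot': [-98.646, -0.073, 94.504], 'contact_force': [-0.923, -0.495, -1.8], 'grip_width': 0.194}
```

View pics/c23.png

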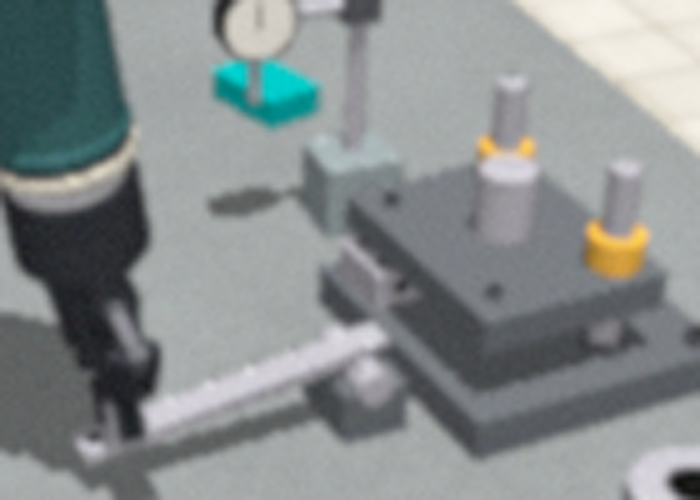

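```bash
python3 -m inch '[[1,0,-0.02,-0.003,0,0,0],[1,0,-0.03,-0.0045,0,0,0],[1,0,-0.03,-0.0045,0,0,0],[1,0,-0.02,-0.003,0.05,0,0],[1,0,0,0,0.05,0,0],[1,0,0,0,0.05,0,0],[1,0,0,0,0,0,0],[1,0,0,0,0,0,0]]'
python3 - <<'E'
from h import *
st(); rel([.418,-.264,.12],94.5)
E
```

```text
t: 26.48
tool_pos: [0.4167, -0.0416, 0.1359]
ee_rot: [-90.4, 0.0, 94.6]
contact_force: [0.3, -0.1, -3.0]
grip_width: 0.196
{'t': 26.483, 'q': [-15.26, 12.854, 114.805, 0.117, 51.99, -109.929], 'tool_pos': [0.417, -0.042, 0.136], 'ee_rot': [-90.361, 0.032, 94.596], 'contact_force': [0.277, -0.089, -3.03], 'grip_width': 0.196}
shift mm [-221.7   15.9   16.6] norm 222.9
turn rad [ 0.0063  0.0017 -0.0006]
```

```bash
python3 -m inch '[[1,-0.037,0,0.0028,0.006,0,0],[1,-0.037,0,0.0028,0,0,0],[1,-0.037,0,0.0028,0,0,0],[1,-0.037,0,0.0028,0,0,0],[1,-0.037,0,0.0028,0,0,0],[1,-0.037,0,0.0028,0,0,0],[1,0,0,0,0,0.11,0],[1,0,0,0,0,0.11,0],[1,0,0,0,0,0.11,0],[1,0,0,0,0,0.11,0]]'
python3 -m inch '[[1,0,0,0,0,0.11,0],[1,0,0,0,0,0.105,0],[1,0,0.03,0,0,0,0],[1,0,0.03,0,0,0,0],[1,0,0.02,0,0,0,0],[1,0,0,0,0,0,0],[1,0,0,0,0,0,0]]'
python3 - <<'E'
from h import *
st(); rel([.418,-.264,.0056],57)
c=r.capture("side"); np.savez("pics/side24.npz",**c); cv2.imwrite("pics/side24.png",c["image"])
E
```

```text
t: 27.32
tool_pos: [0.4152, -0.264, 0.135]
ee_rot: [-89.9, -0.0, 69.0]
contact_force: [0.1, 0.8, -3.6]
grip_width: 0.189
t: 27.9
tool_pos: [0.4147, -0.2631, 0.0549]
ee_rot: [-89.7, 0.0, 57.0]
contact_force: [-0.2, -0.1, -2.0]
grip_width: 0.187
{'t': 27.9, 'q': [-40.419, 25.81, 109.98, -0.066, 44.463, -97.374], 'tool_pos': [0.415, -0.263, 0.055], 'ee_rot': [-89.743, 0.013, 57.002], 'contact_force': [-0.194, -0.073, -1.987], 'grip_width': 0.187}
shift mm [ 1.  49.3 -3.4] norm 49.4
turn rad [-0.0045  0.     -0.0002]
```

View pics/side24.png

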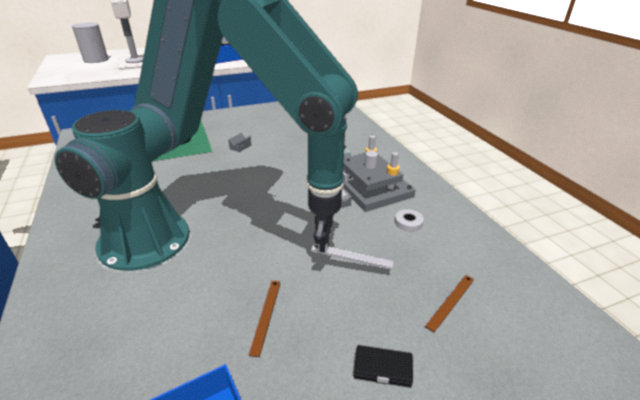

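Bar held at (315,248)–(391,264), the tip slightly low. Lowering slowly.

```bash
python3 -m inch '[[1,0,0.02,0,0,0,0],[1,0,0.015,0,0,0,0],[1,0,0.005,0,0,0,0],[1,0,0,0,0,0,0],[1,0,0,0,0,0,0]]'
python3 -m inch '[[1,0,0.003,0,0,0,0],[1,0,0.002,0,0,0,0],[1,0,0,0,0,0,0]]'
```

```text
t: 28.37
tool_pos: [0.4169, -0.2649, 0.0171]
ee_rot: [-90.0, 0.1, 57.0]
contact_force: [-0.0, -0.5, -2.1]
grip_width: 0.193
t: 28.62
tool_pos: [0.417, -0.265, 0.0115]
ee_rot: [-90.1, 0.1, 57.0]
contact_force: [1.2, 0.4, -2.6]
grip_width: 0.192
```

```bash
python3 -m inch '[[1,0,0.003,0,0,0,0],[1,0,0.002,0,0,0,0],[1,0,0,0,0,0,0]]'
python3 -m inch '[[1,0,0.001,0,0,0,0],[1,0,0.001,0,0,0,0],[1,0,0,0,0,0,0]]'
```

```text
t: 28.87
tool_pos: [0.4169, -0.2649, 0.0075]
ee_rot: [-90.1, 0.1, 57.0]
contact_force: [-3.0, 1.2, 19.7]
grip_width: 0.19
t: 29.12
tool_pos: [0.4169, -0.2649, 0.0073]
ee_rot: [-90.1, 0.1, 57.0]
contact_force: [-7.5, 4.9, 44.6]
grip_width: 0.191
```

```bash
python3 -m inch '[[1,0,-0.002,0,0,0,0],[1,0,0,0,0,0,0]]'
python3 -m inch '[[0.6,0,0,0,0,0,0],[0.3,0,0,0,0,0,0],[0,0,0,0,0,0,0],[0,0,0,0,0,0,0],[0,0,-0.02,0,0,0,0],[0,0,-0.04,0,0,0,0],[0,0,-0.04,0,0,0,0],[0,0,-0.04,0.0,0,0,0],[0,0,0,0.03,0,0,0],[0,0,0,0.03,0,0,0]]'
python3 -m inch '[[0,-0.035,-0.02,0.02,0,0,0],[0,-0.035,-0.02,0.02,0,0,0],[0,-0.035,-0.02,0,0,0,0],[0,-0.035,0,0,0,0,0],[0,0,0,0,0,0,0],[0,0,0,0,0,0,0]]'
python3 - <<'E'
from h import *
st()
for nm in ("side","top"):
    c=r.capture(nm); np.savez(f"pics/{nm}25.npz",**c); cv2.imwrite(f"pics/{nm}25.png",c["image"])
E
```

```text
t: 29.28
tool_pos: [0.4169, -0.2649, 0.0076]
ee_rot: [-90.1, 0.1, 57.0]
contact_force: [-2.6, 3.1, 19.2]
grip_width: 0.197
t: 30.12
tool_pos: [0.3688, -0.2341, 0.1487]
ee_rot: [-90.4, 0.1, 57.0]
contact_force: [-0.6, 0.9, -0.5]
grip_width: 1.0
t: 30.62
tool_pos: [0.261, -0.326, 0.2034]
ee_rot: [-90.0, 0.1, 56.8]
contact_force: [-0.6, 0.5, -0.3]
grip_width: 0.999
{'t': 30.617, 'q': [-60.758, 7.161, 109.817, -0.077, 62.981, -117.511], 'tool_pos': [0.261, -0.326, 0.203], 'ee_rot': [-90.005, 0.08, 56.788], 'contact_force': [-0.597, 0.498, -0.325], 'grip_width': 0.999}
```

View pics/side25.png

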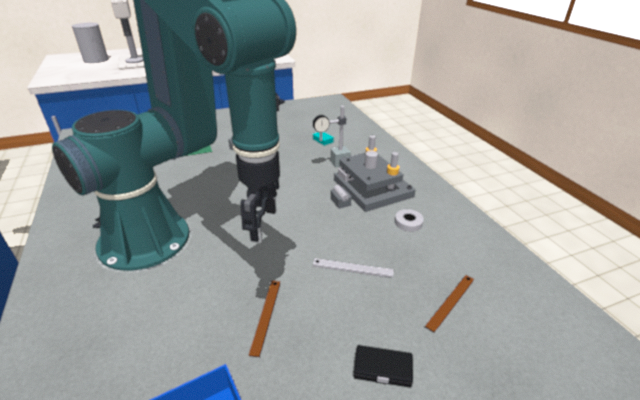

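View pics/top25.png

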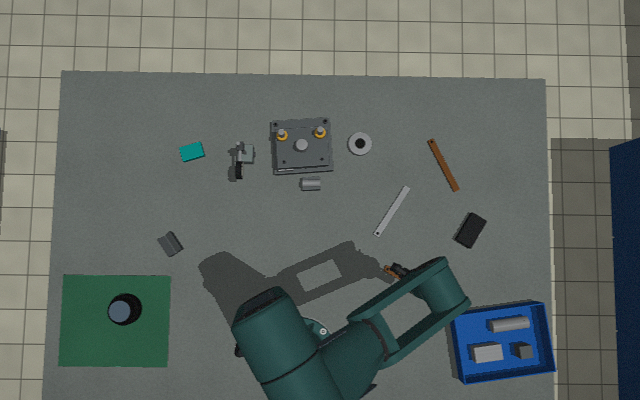

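Run:
```python
from h import *
for nm,rois in (("top",{"dial":(225,135,35,50),"ring":(343,127,34,34),"case":(450,208,40,45),"vee":(155,228,32,32),"bar":(365,175,60,65)}),("side",{"dial":(308,100,45,66),"ring":(390,205,38,30),"case":(350,342,68,45)})):
    a=load(nm+"0")["image"].astype(int); b=load(nm+"25")["image"].astype(int)
    for k,(x,y,w,h) in rois.items():
        d=np.abs(a-b)[y:y+h,x:x+w].max(2); print(nm,k,"px>30:",int((d>30).sum()),"of",w*h)
t=load("top25");g=cv2.cvtColor(t["image"],cv2.COLOR_BGR2GRAY)
m=np.zeros_like(g);m[175:240,365:425]=(g[175:240,365:425]>115)*255
cs,_=cv2.findContours(m,0,1);c=max(cs,key=cv2.contourArea)
print(cv2.minAreaRect(np.array([onz(t,*p[0],.01)[:2]*1000 for p in c],np.float32)))
s=load("side25");cv2.imwrite("pics/c25.png",np.hstack([cv2.resize(s["image"][130:210,325:425],None,fx=4,fy=4,interpolation=2),cv2.resize(s["image"][240:320,300:400],None,fx=4,fy=4,interpolation=2)]))
```

```text
top dial px>30: 0 of 1750
top ring px>30: 0 of 1156
top case px>30: 0 of 1800
top vee px>30: 0 of 1024
top bar px>30: 57 of 3900
side dial px>30: 45 of 2970
side ring px>30: 0 of 1140
side case px>30: 0 of 3060
((475.9902648925781, -305.6470947265625), (21.119295120239258, 198.26197814941406), 57.23653030395508)
```

View pics/c25.png

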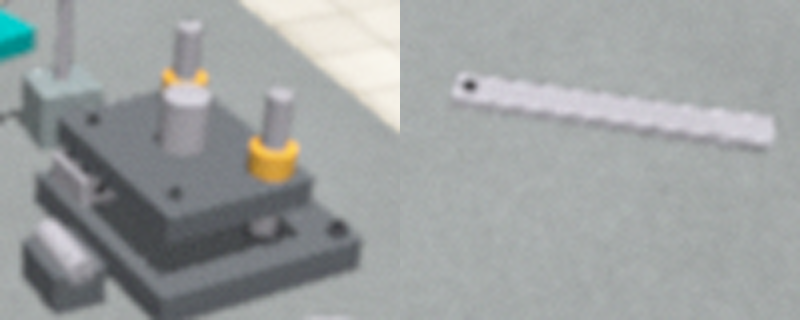

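The shoe is still up with the block under it, the bar lies flat, and the top view shows no change at the bystanders. The 45 changed side-view pixels in the dial box fit the raised shoe corner at its edge. Handing in.

```bash
python3 -c "
from h import *
print(r.job_done()); st()"
```

```text
the job is handed in; nothing more can be done
None
the job is handed in; nothing more can be done
```

The job is done and handed in at about 31 s. I stood the fulcrum about 49 mm in front of the shoe and levered the shoe up about 16 mm with the steel bar. I then slid the drilled block in flat on the lower shoe, left of the die block. Last, I drew the bar out and laid it flat near where it started.

Last checks:
- **Shoe and block:** the shoe stayed up with a gap of about 34 mm, and the block's rear face sits about 4 mm proud of the shoe's front edge.
- **Bar:** its outline measures 198 x 21 mm, flat, and clear of the die set.
- **Bystanders:** the dial stand, ring gauge, gauge case and vee block show no pixel change in the top view. The side view shows 45 changed pixels in the box around the dial. I put those down to the raised shoe corner at its edge, but did not check further.
- **Force:** laying the bar down briefly gave 44.6 N upward at the wrist, from the bar or fingertips pressing on the bench. I backed off at once. The wrist limit is 120 N; the gripper's body did not appear to be touching anything, so the 40 N limit should not apply.

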